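# Weigh out the shaker's counterweight

## Task

The bench shaker needs its heaviest counterweight: set the look-alike weights two at a time on opposite pans of the pivot balance, near the pan centres, and keep whichever drops until you know which of those on the bench is the heaviest. Fit that one fully home in the D-shaped pocket of the shaker, flat side to flat side, and stand all the others upright on the floor of the white tray. Leave the jar, the tip box and the pipette where they are.

Things in the scene. Friction and masses are not known exactly. Their poses are not given: they have to be found in the camera images.
- weight_1_center (a point): look-alike counterweight (mass unknown, number means nothing), upright, 95 mm tall: grey D-shaped body 50 mm high, 48 x 48 mm; above it a black blade grip on the axis, 14 mm thick (own x), 40 wide (y), 45 high. Point: on the axis, 47.5 mm above the underside. z up; +x out of the flat face (24 mm off axis, square corners); the -x half is round, radius 24. None if absent
- weight_2_center (a point): look-alike counterweight (mass unknown, number means nothing), upright, 95 mm tall: grey D-shaped body 50 mm high, 48 x 48 mm; above it a black blade grip on the axis, 14 mm thick (own x), 40 wide (y), 45 high. Point: on the axis, 47.5 mm above the underside. z up; +x out of the flat face (24 mm off axis, square corners); the -x half is round, radius 24. None if absent
- weight_3_center (a point): look-alike counterweight (mass unknown, number means nothing), upright, 95 mm tall: grey D-shaped body 50 mm high, 48 x 48 mm; above it a black blade grip on the axis, 14 mm thick (own x), 40 wide (y), 45 high. Point: on the axis, 47.5 mm above the underside. z up; +x out of the flat face (24 mm off axis, square corners); the -x half is round, radius 24. None if absent
- weight_4_center (a point): look-alike counterweight (mass unknown, number means nothing), upright, 95 mm tall: grey D-shaped body 50 mm high, 48 x 48 mm; above it a black blade grip on the axis, 14 mm thick (own x), 40 wide (y), 45 high. Point: on the axis, 47.5 mm above the underside. z up; +x out of the flat face (24 mm off axis, square corners); the -x half is round, radius 24. None if absent
- weight_5_center (a point): look-alike counterweight (mass unknown, number means nothing), upright, 95 mm tall: grey D-shaped body 50 mm high, 48 x 48 mm; above it a black blade grip on the axis, 14 mm thick (own x), 40 wide (y), 45 high. Point: on the axis, 47.5 mm above the underside. z up; +x out of the flat face (24 mm off axis, square corners); the -x half is round, radius 24. None if absent
- beam (a joint): tilt of the balance beam, rad: 0 level, positive when the left (+y) pan is down; damped (1 to 3 s from side to side), stops at -0.12 and +0.12; drifts slowly to level when empty. The weights have 0.24 to 0.87 kg, each at least 1.25 times the next lighter, so off-centre by 15 mm they still tip truly
- pan_left (a point): centre of the top face of the left (+y) pan of the pivot balance: flat steel plate 136 x 136 mm with a rim 3 mm thick and 10 mm high and an 80 mm circle marked on it, fixed on the beam 160 mm from the pivot and tilting with it. Level, its top is 65 mm above the bench, the pivot 100 mm. z is normal to the pan, y points along the beam to the left arm
- pan_right (a point): centre of the top face of the right pan (the -y arm), as the left one; y lies along the beam towards the left arm
- pocket_floor (a point): centre of the floor of the D-shaped pocket on the bench shaker (white box 200 x 160 x 48 mm, aluminium platform), 56 mm above the bench. Dark steel walls 14 mm thick, 30 mm high (pocket 30 mm deep), 2 mm clear of a weight on every side. z up; +x points to the flat, square-cornered side, where the weight's flat face belongs
- pocket_seat (a point): where the centre point of a counterweight is when it is fully home in the pocket, 47.5 mm above the pocket floor
- tray: white open tray, fixed, 280 mm long (its x) by 120 mm wide (its y), walls 5 mm thick and 30 mm high, inside floor 5 mm above the bench; origin under its centre, z up. Room for three weights in a row along x, 85 mm apart
- jar: bystander: loose clear jar with a red lid, 74 mm across, 95 mm high; origin at the centre of its underside
- tip_box: bystander: loose white box of pipette tips, 80 x 120 x 60 mm; origin at the centre of its underside
- pipette: bystander: loose black pipette lying on the bench, about 245 mm long along its x, thick end to -x; origin on the bench near its middle
Not all that is in view belongs to the job. What is shaped like the part that bears weight_5_center but blue or orange is not meant.

How it is judged (in metres and radians):
On the way:
1. the heaviest weight present has stood on one pan (centre point within 85 mm of the pan centre) with another on the opposite pan, and has tipped the beam its way, fingers off the weights (((distance between weight_3_center and pan_left below 0.085 m and distance between any of weight_3_center, weight_5_center and pan_left below 0.085 m and distance between any of weight_3_center, weight_5_center, weight_1_center and pan_left below 0.085 m and distance between any of weight_1_center, weight_2_center, weight_3_center, weight_4_center, weight_5_center and pan_right below 0.085 m and value of joint beam above 0.09 rad) or (distance between weight_3_center and pan_right below 0.085 m and distance between any of weight_3_center, weight_5_center and pan_right below 0.085 m and distance between any of weight_3_center, weight_5_center, weight_1_center and pan_right below 0.085 m and distance between any of weight_1_center, weight_2_center, weight_3_center, weight_4_center, weight_5_center and pan_left below 0.085 m and value of joint beam below -0.09 rad)) and contact force between the fingers and weight_1 below 0.2 N and contact force between the fingers and weight_2 below 0.2 N and contact force between the fingers and weight_3 below 0.2 N and contact force between the fingers and weight_4 below 0.2 N and contact force between the fingers and weight_5 below 0.2 N), for 0.3 s.
At the end, for the whole second after the job is handed in: the heaviest weight is fully home in the pocket (centre point within 6 mm of pocket_seat); every other weight stands on the tray floor, its axis within 125 mm along and 50 mm across of the tray centre; all weights upright within 0.12 rad and at rest (distance between weight_3_center and pocket_seat below 0.006 m and distance between any of weight_3_center, weight_5_center and pocket_seat below 0.006 m and distance between any of weight_3_center, weight_5_center, weight_1_center and pocket_seat below 0.006 m and (x of weight_5_center in the frame of tray below 0.125 m or distance between weight_5_center and pocket_seat below 0.006 m) and (x of weight_5_center in the frame of tray above -0.125 m or distance between weight_5_center and pocket_seat below 0.006 m) and (y of weight_5_center in the frame of tray below 0.05 m or distance between weight_5_center and pocket_seat below 0.006 m) and (y of weight_5_center in the frame of tray above -0.05 m or distance between weight_5_center and pocket_seat below 0.006 m) and (z of weight_5_center in the frame of tray below 0.062 m or distance between weight_5_center and pocket_seat below 0.006 m) and (x of weight_1_center in the frame of tray below 0.125 m or distance between weight_1_center and pocket_seat below 0.006 m) and (x of weight_1_center in the frame of tray above -0.125 m or distance between weight_1_center and pocket_seat below 0.006 m) and (y of weight_1_center in the frame of tray below 0.05 m or distance between weight_1_center and pocket_seat below 0.006 m) and (y of weight_1_center in the frame of tray above -0.05 m or distance between weight_1_center and pocket_seat below 0.006 m) and (z of weight_1_center in the frame of tray below 0.062 m or distance between weight_1_center and pocket_seat below 0.006 m) and x of weight_4_center in the frame of tray between -0.125 and 0.125 m and y of weight_4_center in the frame of tray between -0.05 and 0.05 m and z of each of weight_4_center, weight_2_center in the frame of tray below 0.062 m and x of weight_2_center in the frame of tray between -0.125 and 0.125 m and y of weight_2_center in the frame of tray between -0.05 and 0.05 m and angle between each of weight_1_center, weight_2_center, weight_3_center, weight_4_center, weight_5_center's own z axis and vertical below 0.12 rad and linear speed of each of weight_1, weight_2, weight_3, weight_4, weight_5 below 0.02 m/s); the robot touches nothing.
It fails at once if the jar is moved more than 30 mm (distance of jar from where it was at the start of the episode above 0.03 m).
It fails at once if the tip box is moved more than 30 mm (distance of tip_box from where it was at the start of the episode above 0.03 m).
It fails at once if the pipette is moved more than 30 mm (distance of pipette from where it was at the start of the episode above 0.03 m).
Of weight_1, weight_2, weight_3, weight_4, weight_5 only 3 to 4 are there at a start; the rules pass over those that are not, and their reading is None.
At some moment in a run one of weight_1, weight_2, weight_3, weight_4, weight_5 may be knocked a few centimetres aside while the robot is not near it.
It also fails if it takes over 210 s, if anything falls off the work surface, if the arm or the gripper's body presses on something with over 40 N, if the wrist force passes 120 N, or if a joint passes its speed limit or range.

## Robot

A 6-joint arm with a two-finger parallel gripper is mounted at the origin on the work surface. World frame = base frame: x ahead of the robot, y to its left, z up, the work surface at z = 0. Lengths are in m, angles in degrees, forces in N, time in s.
With the tool pointing down it reaches from about 0.25 to 0.725 m from the base axis. Payload 9.7 kg.
Tool frame: the origin (TCP) lies midway between the tips of the shut fingers; the grasp point (between the pads) lies 19 mm behind it; z points along the fingers, y is the line along which they close (so a half turn about z gives the same grasp; the last joint's range is limited). The gripper opens to 85 mm and grips with 20 to 120 N. Pads are 22 mm wide; open, the fingers measure 114 mm over their backs; the gripper's body (76 mm by 85 mm) begins 54 mm behind the grasp point. The pads swing forward as they close: fully open they stand 13 mm farther back than shut.
Start: joints at [71.448, 4.979, 10.078, 95.1, 0, 90], TCP at [0.175, 0.521, 0.231] pointing down, gripper open.
Joint ranges: [-179.16, 179.16], [-48.56, 103.87], [-65.8, 70.77], [-126.05, 130.52], [-82.76, 87.17], [-180, 180]. Speed limits (degrees/s): [127.2, 127.2, 147.25, 180, 180, 180].

## Interface

Orientations are given as [roll, pitch, yaw] about the fixed x, y, z axes, in that order (R = Rz(yaw) Ry(pitch) Rx(roll)).
In Python, from workcell import bot gives the robot as it stands.
- The arm moves only by the shell command python3 -m crank 'ROWS' [FORCE]. ROWS is JSON, a list of rows, each an object with "gripper": the finger opening in mm, from 0 to 85.4; "travel": the shift along the tool's x, y, z in mm, a list of three; "twist": the turn, a rotation vector about the tool's x, y, z in rad, a list of three. In form: [{"gripper": gripper, "travel": [tx, ty, tz], "twist": [rx, ry, rz]}, ...]. A call has 1 to 12 rows; each row shifts and turns the commanded pose from where the row before left it, along the tool's axes as they then stand; what a row does not reach is not made up. A row lasts 1/8 s, in which the tool goes at most 62.5 mm and 10.7 degrees, less where a joint would pass 70% of its speed; a pose out of reach is approached as far as the arm can. A call is refused whole if a number of a shift passes 62.5 or a number of a turn 0.188, either way. A call with a gripper value outside its range is refused whole. The fingers move at their own pace and stop on an object; FORCE is the grip in N (left out, the last holds). Time passes only in rows, so rows that do not move let the fingers close. It gives the time, the measured TCP pose, the force, the opening and the grip force at its end, in the units of the state.
- bot.get_obs(): the state, without advancing time (a new reading comes with each control period).
- bot.camera(name): name is "side" or "top"; returns the picture (400x640x3 uint8, red, green, blue); there is no depth.
- bot.calibration(name): a dict with "vfov" (degrees; the focal length in pixels is half the picture's height over the tangent of half this angle, whatever the lens; pixels are square), "cx", "cy" (the principal point, pixels), "camera_from_world" (4x4, takes a point from world to camera coordinates). Camera axes: x right, y down, z forward; pixel columns grow to the right and rows downward; lengths in m; the calibration is good to about 2 mm. A picture is of the moment at which its call begins. calibration takes no time and is no camera call.
- bot.job_done(): hands the job in; it is judged then, once.
The state is a dict: "time": time; "q": joint angles; "qd": joint speeds; "joint_efforts": joint torques, N m; "ee_pos": TCP position; "tcp_rot": TCP orientation; "wrist_force": force on the tool from outside, world axes, zero at the start; "torque": the same for the moment, N m; "opening": finger opening in m; "grasp_force": force on a finger pad.
Only numpy, scipy, OpenCV 4.12 (cv2) and the standard library are available. Lean on these libraries where they do the work, as an engineer would, in place of code of your own. Each camera call takes 0.05 s, during which the arm holds its last target. There are 200 camera calls.

## Working session

There is one attempt and no reset: what is moved stays moved. The work goes in short steps, Python scripts to look and compute and a shell command to move; the robot and the scene stay as the last step left them, time stands still between calls to the robot, and variables do not carry over. Pictures are saved under pics/ and viewed, at most 14 in all, crops included, and the job is handed in when it is done.

```bash
ls; mkdir -p pics; python3 - <<'E'
from workcell import bot
import cv2
for n in("top","side"):
    im=bot.camera(n); cv2.imwrite(f"pics/{n}0.png",im[:,:,::-1]); print(n,bot.calibration(n))
o=bot.get_obs();print(o)
E
```

```text
pics
top {'vfov': 43.471524640097755, 'cx': 321.3416506372262, 'cy': 195.12987133820485, 'camera_from_world': array([[-0.00882565, -0.99991365, -0.00973683,  0.01488398],
       [-0.98378924,  0.01042662, -0.17902516,  0.57292956],
       [ 0.17911123,  0.00799897, -0.98379631,  1.19427001],
       [ 0.        ,  0.        ,  0.        ,  1.        ]])}
side {'vfov': 51.003521912373586, 'cx': 324.1611522592944, 'cy': 196.60788963663947, 'camera_from_world': array([[ 0.87910211, -0.47646827,  0.01254869, -0.5009173 ],
       [-0.2384437 , -0.46242923, -0.85399286,  0.21030526],
       [ 0.41270339,  0.74775477, -0.52013337,  1.09563498],
       [ 0.        ,  0.        ,  0.        ,  1.        ]])}
{'time': 0.1, 'q': array([ 7.14475993e+01,  5.00772258e+00,  1.00389971e+01,  9.50997112e+01,
       -2.02305743e-03,  9.00003954e+01]), 'qd': array([ 0.11064668, -0.07295088,  0.10414434,  0.00076937, -0.04361131,
       -0.08448368]), 'joint_efforts': array([-6.00324674e-04, -5.21563518e+01,  4.65653586e+01,  1.61524129e-02,
       -1.28087540e-04, -1.72147949e-06]), 'ee_pos': array([0.17493814, 0.52121861, 0.23065616]), 'tcp_rot': array([-1.79931563e+02,  2.02352825e-03,  1.61447206e+02]), 'wrist_force': array([0.58595375, 0.77409945, 0.11911664]), 'torque': array([ 7.99868837e-03, -3.50971631e-03, -5.73514878e-05]), 'grasp_force': 0.0, 'opening': 0.08514532465953617}
```

View pics/top0.png

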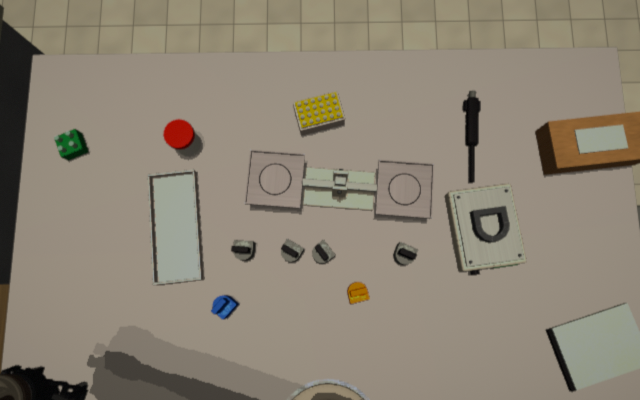

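View pics/side0.png

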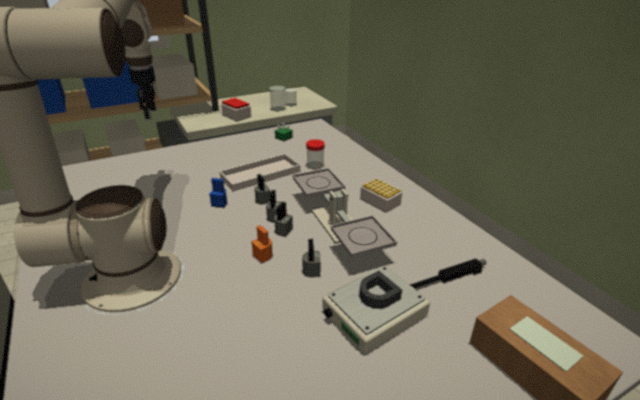

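Top view: four grey weights at about (243,249), (291,250), (323,252), (405,254); pans at (275,180) and (404,189); tray (176,228), pocket (490,224), jar (179,134). Blue and orange are decoys. The side view shows the same. Next I zoom in.

```bash
cat > h.py <<'E'
import numpy as np, cv2
from workcell import bot
C={n:bot.calibration(n) for n in("top","side")}
def cam(n):
    c=C[n];f=200/np.tan(np.radians(c["vfov"]/2));return f,c["cx"],c["cy"],c["camera_from_world"]
def proj(n,p):
    f,cx,cy,T=cam(n);q=T[:3,:3]@np.array(p)+T[:3,3];return np.array([cx+f*q[0]/q[2],cy+f*q[1]/q[2]])
def ray(n,uv):
    f,cx,cy,T=cam(n);R=T[:3,:3];d=R.T@np.array([(uv[0]-cx)/f,(uv[1]-cy)/f,1]);return -R.T@T[:3,3],d
def onz(n,uv,z):
    o,d=ray(n,uv);return o+d*(z-o[2])/d[2]
def tri(a,b):
    o1,d1=ray("top",a);o2,d2=ray("side",b)
    s=np.linalg.lstsq(np.c_[d1,-d2],o2-o1,rcond=None)[0];p,q=o1+s[0]*d1,o2+s[1]*d2
    return (p+q)/2,np.linalg.norm(p-q)
def zoom(im,x0,y0,x1,y1,k): return cv2.resize(im[y0:y1,x0:x1],None,fx=k,fy=k,interpolation=cv2.INTER_CUBIC)
def dark(im,th=45):
    m=(im.max(2)<th).astype(np.uint8);n,l,s,c=cv2.connectedComponentsWithStats(m);return l,s,c
E
python3 - <<'E'
from h import *
t=cv2.imread("pics/top0.png");s=cv2.imread("pics/side0.png")
a=zoom(t,225,233,425,273,4);b=zoom(t,445,180,545,280,4);c=zoom(s,245,170,345,280,4)
o=np.zeros((600,800,3),np.uint8);o[:160]=a;o[160:560,:400]=b;o[160:600,400:]=c
cv2.imwrite("pics/z1.png",o)
for n,im,box in(("top",t,(225,230,425,275)),("side",s,(240,165,330,280))):
    l,st,c=dark(im,38)
    for i in range(1,len(st)):
        if box[0]<c[i][0]<box[2] and box[1]<c[i][1]<box[3] and st[i][4]>15:
            pts=np.argwhere(l==i)[:,::-1].astype(np.float32);print(n,st[i],c[i].round(1),cv2.minAreaRect(pts))
E
```

```text
top [248 243   7  17  26] [252.5 251.7] ((252.53424072265625, 251.57534790039062), (3.2771522998809814, 17.0880069732666), 20.556047439575195)
top [233 247  18   6  94] [241.1 249.5] ((241.5, 249.5), (17.0, 5.0), 0.0)
top [282 246  16  11  81] [289.6 251.1] ((289.5505676269531, 251.21913146972656), (16.6419677734375, 5.087989807128906), 32.0053825378418)
top [316 246  12  14  76] [321.3 252.8] ((321.2600402832031, 252.6799774169922), (15.800002098083496, 4.800000190734863), 53.13010025024414)
top [398 249  18  11 111] [406.4 253.9] ((406.3448486328125, 253.86209106445312), (16.807226181030273, 6.565322399139404), 23.198589324951172)
side [258 176   6  15  65] [260.6 182.8] ((260.5, 183.0), (14.0, 5.0), 90.0)
side [269 192   6  17  73] [271.8 199.2] ((271.5, 200.0), (16.0, 5.0), 90.0)
side [276 203  10  17 111] [280.6 211.2] ((280.2865905761719, 211.0792694091797), (15.681278228759766, 8.944953918457031), 83.6598129272461)
side [285 221   6  11  29] [288.3 226.5] ((288.60003662109375, 226.30003356933594), (4.0249223709106445, 10.733126640319824), 26.56505012512207)
side [309 240   4  21  67] [310.5 251.5] ((310.5, 250.0), (20.0, 3.0), 90.0)
```

View pics/z1.png

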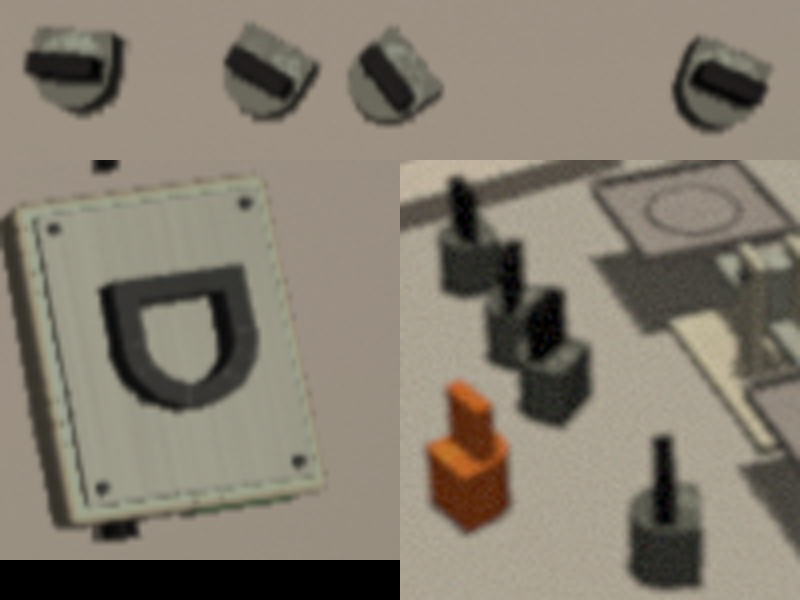

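Grip/body shapes: flat faces point up-image for A (241,250), and up-right for B (290,251), C (321,253) and D (406,254). The pocket's flat side faces up-image, leaning slightly left. Now positions.

```bash
python3 - <<'E'
from h import *
T=[(241.1,249.5),(289.6,251.1),(321.3,252.8),(406.4,253.9)];S=[(260.6,182.8),(271.8,199.2),(280.6,211.2),(310.5,251.5)]
for a,b in zip(T,S):
    p,e=tri(a,b);print("W tri",p.round(4),round(e,4),"plane",onz("top",a,.0725).round(4))
for nm,c in(("panL",(275.2,179.5)),("panR",(404.7,189))): print(nm,onz("top",c,.065).round(4))
# heights of pans by two views: circle centres in side
for a,b in(((275.2,179.5),(319,182)),((404.7,189),(363,236))): print(tri(a,b))
print("tray",[onz("top",c,.03).round(3) for c in((150,173),(196,169),(203,281),(155,285))],tri((176,227),(260,172)))
for n in("top","side"):print(n,ray(n,(320,200))[0])
t=cv2.imread("pics/top0.png");s=cv2.imread("pics/side0.png")
o=np.zeros((600,800,3),np.uint8);o[:420,:400]=cv2.resize(zoom(t,465,200,517,252,8),(400,400))[:400] if 0 else np.vstack([zoom(t,466,198,516,248,8),np.zeros((20,400,3),np.uint8)])
o[:360,400:]=zoom(s,350,265,410,315,7)[:360,:400] if 0 else cv2.resize(zoom(s,350,268,414,315,6),(400,360))
cv2.imwrite("pics/z2.png",o[:420])
E
```

```text
W tri [0.439  0.2037 0.0672] 0.0003 plane [0.4388 0.2028 0.0725]
W tri [0.4326 0.0871 0.0691] 0.0031 plane [0.4339 0.0864 0.0725]
W tri [0.4285 0.0108 0.0702] 0.0016 plane [0.4291 0.0105 0.0725]
W tri [ 0.4243 -0.1935  0.0653] 0.0014 plane [ 0.4245 -0.1926  0.0725]
panL [0.6111 0.123  0.065 ]
panR [ 0.5838 -0.1959  0.065 ]
(array([0.61296417, 0.1221074 , 0.06590866]), np.float64(0.00428326323786495))
(array([ 0.58441748, -0.19635784,  0.06202615]), np.float64(0.00012847687677730832))
tray [array([0.639, 0.447, 0.03 ]), array([0.648, 0.33 , 0.03 ]), array([0.366, 0.302, 0.03 ]), array([0.357, 0.42 , 0.03 ])] (array([0.50152767, 0.38108671, 0.00874659]), np.float64(0.00150789865494542))
top [ 3.49866133e-01 -6.43959194e-04  1.27763217e+00]
side [ 0.03833115 -0.96068618  0.75576136]
```

View pics/z2.png

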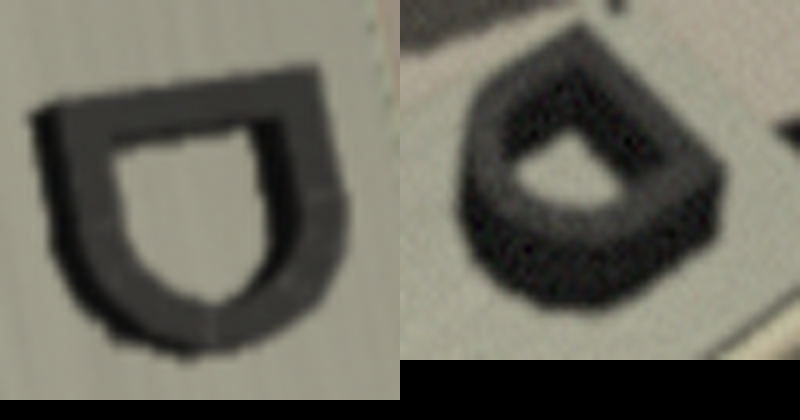

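The pocket rim is clear in both views: outer flat-side corners at top px ≈ (472.8,210.6) and (505.3,205.9), side px ≈ (378.4,270.2) and (401.6,289.1).

```bash
python3 - <<'E'
from h import *
f=lambda x,y:(466+(x+.5)/8-.5,198+(y+.5)/8-.5)
g=lambda x,y:(350+(x-400)/6.25-.4,268+y/7.66-.4)
for a,b in(((58,104),(580,20)),((318,67),(725,165))): print(tri(f(*a),g(*b)))
TL,TR=[onz("top",f(*c),.086) for c in((58,104),(318,67))];BA=onz("top",f(213,348),.086)
iL,iR=[onz("top",f(*c),.086) for c in((108,140),(285,118))];iA=onz("top",f(212,303),.086)
for L,R,A in((TL,TR,BA),(iL,iR,iA)):
    d=(L-R)[:2];w=np.hypot(*d);u=d/w;n=np.array([u[1],-u[0]]);m=(L+R)[:2]/2
    print("w",w.round(4),"yaw",np.degrees(np.arctan2(n[1],n[0])).round(1),"depth",((m-A[:2])@n).round(4),"centre mid",(m-n*w/2).round(4),"via depth",(m-n*((m-A[:2])@n)/2).round(4))
E
```

```text
(array([ 0.52525095, -0.35342118,  0.08467876]), np.float64(0.000807720374654954))
(array([ 0.53519448, -0.43141023,  0.08525166]), np.float64(0.0016522730696344593))
w 0.079 yaw 7.6 depth 0.0782 centre mid [ 0.4914 -0.3976] via depth [ 0.4919 -0.3975]
w 0.0535 yaw 6.5 depth 0.0519 centre mid [ 0.4909 -0.3971] via depth [ 0.4917 -0.397 ]
```

```bash
cat > plan.py <<'E'
# plan.py x,y,z,yaw[,tilt] ... : rows (count x row) from the present pose through the points; tilt = rad about tool y
import sys
from h import *
from scipy.spatial.transform import Rotation as Ro
def main():
    o=bot.get_obs();p=np.array(o["ee_pos"]);R=Ro.from_euler("xyz",o["tcp_rot"],degrees=True)
    print("t",round(o["time"],2),"p",p.round(4),"rot",np.round(o["tcp_rot"],2),"open",round(o["opening"]*1e3,1),"F",np.round(o["wrist_force"],1))
    for a in sys.argv[1:]:
        v=[float(k) for k in a.split(",")];q=np.array(v[:3]);Q=Ro.from_euler("xyz",[180,0,v[3]],degrees=True)
        if len(v)>4: Q=Q*Ro.from_rotvec([0,v[4],0])
        rv=(R.inv()*Q).as_rotvec();n=int(max(1,np.ceil(np.linalg.norm(rv)/.175),np.ceil(np.linalg.norm(q-p)/.045)))
        M=sum((R*Ro.from_rotvec(rv*k/n)).as_matrix() for k in range(n));t=np.linalg.solve(M,q-p)*1e3
        print(n,"x travel",t.round(1).tolist(),"twist",(rv/n).round(3).tolist());p,R=q,Q
main()
E
python3 plan.py 0.439,0.203,0.16,90 0.439,0.203,0.056,90
```

```text
t 0.1 p [0.1749 0.5212 0.2307] rot [-179.93    0.    161.45] open 85.1 F [0.6 0.8 0.1]
10 x travel [-44.1, 0.3, 7.1] twist [-0.0, 0.0, 0.125]
3 x travel [-0.0, -0.0, 34.7] twist [0.0, 0.0, 0.0]
```

```bash
R='{"gripper":45,"travel":[-44.1,0.3,7.1],"twist":[0,0,0.125]}'; python3 -m crank '[{"gripper":45,"travel":[-44.1,0.3,7.1],"twist":[0,0,0.125]},{"gripper":45,"travel":[-44.1,0.3,7.1],"twist":[0,0,0.125]},{"gripper":45,"travel":[-44.1,0.3,7.1],"twist":[0,0,0.125]},{"gripper":45,"travel":[-44.1,0.3,7.1],"twist":[0,0,0.125]},{"gripper":45,"travel":[-44.1,0.3,7.1],"twist":[0,0,0.125]},{"gripper":45,"travel":[-44.1,0.3,7.1],"twist":[0,0,0.125]},{"gripper":45,"travel":[-44.1,0.3,7.1],"twist":[0,0,0.125]},{"gripper":45,"travel":[-44.1,0.3,7.1],"twist":[0,0,0.125]},{"gripper":45,"travel":[-44.1,0.3,7.1],"twist":[0,0,0.125]},{"gripper":45,"travel":[-44.1,0.3,7.1],"twist":[0,0,0.125]},{"gripper":45,"travel":[0,0,0],"twist":[0,0,0]}]' 50; python3 plan.py 0.439,0.203,0.058,90
```

```text
time: 1.48
ee_pos: [0.4383, 0.2008, 0.1596]
tcp_rot: [-179.9, 0.0, 89.6]
wrist_force: [0.7, -0.0, 0.6]
opening: 0.0447
grasp_force: 0.0
t 1.48 p [0.4383 0.2008 0.1596] rot [-1.7994e+02  5.0000e-02  8.9560e+01] open 44.7 F [ 0.7 -0.   0.6]
3 x travel [0.8, 0.2, 33.9] twist [-0.0, 0.0, -0.003]
```

```bash
python3 -m crank '[{"gripper":45,"travel":[0.8,0.2,33.9],"twist":[0,0,0]},{"gripper":45,"travel":[0.8,0.2,33.9],"twist":[0,0,0]},{"gripper":45,"travel":[0.8,0.2,33.9],"twist":[0,0,0]},{"gripper":45,"travel":[0,0,0],"twist":[0,0,0]},{"gripper":5,"travel":[0,0,0],"twist":[0,0,0]},{"gripper":5,"travel":[0,0,0],"twist":[0,0,0]},{"gripper":5,"travel":[0,0,0],"twist":[0,0,0]},{"gripper":5,"travel":[0,0,0],"twist":[0,0,0]},{"gripper":5,"travel":[0,0,0],"twist":[0,0,0]},{"gripper":5,"travel":[0,0,0],"twist":[0,0,0]}]' 50; python3 -m crank '[{"gripper":5,"travel":[0,0,-40],"twist":[0,0,0]},{"gripper":5,"travel":[0,0,-40],"twist":[0,0,0]},{"gripper":5,"travel":[0,0,-40],"twist":[0,0,0]},{"gripper":5,"travel":[0,0,-40],"twist":[0,0,0]},{"gripper":5,"travel":[0,0,0],"twist":[0,0,0]},{"gripper":5,"travel":[0,0,0],"twist":[0,0,0]}]'; python3 plan.py 0.6115,0.1225,0.22,85 0.6115,0.1225,0.124,85
```

```text
time: 2.72
ee_pos: [0.4398, 0.2061, 0.0604]
tcp_rot: [179.9, -0.1, 89.8]
wrist_force: [-1.7, -0.1, 6.0]
opening: 0.0137
grasp_force: 50.3
time: 3.48
ee_pos: [0.4385, 0.2053, 0.2165]
tcp_rot: [-179.9, 0.1, 89.8]
wrist_force: [0.3, -0.5, -9.1]
opening: 0.0133
grasp_force: 50.9
t 3.48 p [0.4385 0.2053 0.2165] rot [-1.7987e+02  6.0000e-02  8.9830e+01] open 13.3 F [ 0.3 -0.5 -9.1]
5 x travel [-15.3, 35.2, -0.7] twist [-0.0, 0.0, 0.017]
3 x travel [-0.0, -0.0, 32.0] twist [0.0, 0.0, 0.0]
```

```bash
python3 -m crank '[{"gripper":5,"travel":[-15.3,35.2,0],"twist":[0,0,0.017]},{"gripper":5,"travel":[-15.3,35.2,0],"twist":[0,0,0.017]},{"gripper":5,"travel":[-15.3,35.2,0],"twist":[0,0,0.017]},{"gripper":5,"travel":[-15.3,35.2,0],"twist":[0,0,0.017]},{"gripper":5,"travel":[-15.3,35.2,0],"twist":[0,0,0.017]},{"gripper":5,"travel":[0,0,0],"twist":[0,0,0]},{"gripper":5,"travel":[0,0,0],"twist":[0,0,0]}]'; python3 plan.py 0.6115,0.1225,0.127,85; python3 - <<'E'
from h import *
t=bot.camera("top")[:,:,::-1];s=bot.camera("side")[:,:,::-1]
cv2.imwrite("pics/z3.png",np.vstack([zoom(t,220,120,440,270,3.5)[:,:770],]))
E
```

```text
time: 4.35
ee_pos: [0.6112, 0.1224, 0.2161]
tcp_rot: [-179.8, 0.1, 84.9]
wrist_force: [0.1, -0.5, -8.4]
opening: 0.0137
grasp_force: 52.0
t 4.35 p [0.6112 0.1224 0.2161] rot [-1.7978e+02  5.0000e-02  8.4950e+01] open 13.7 F [ 0.1 -0.5 -8.4]
2 x travel [0.1, 0.3, 44.6] twist [-0.002, 0.0, -0.0]
```

View pics/z3.png

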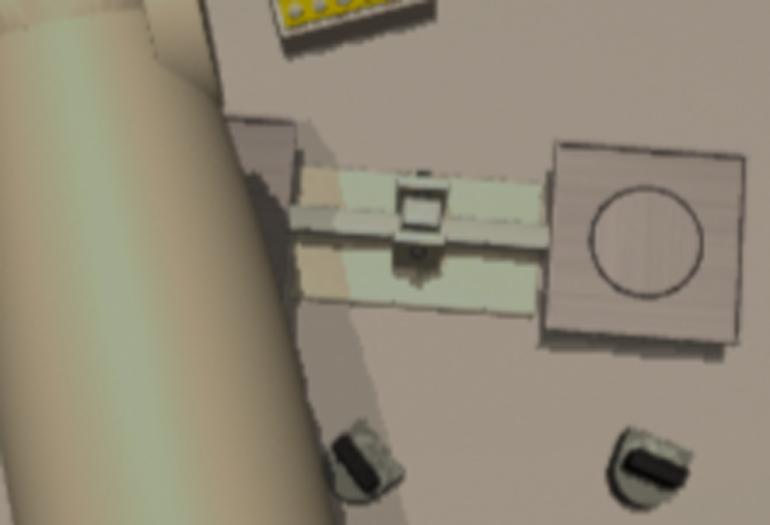

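The arm hides the left pan. The right pan is empty at crop (647,242), and weights C and D are undisturbed. I lower and release.

```bash
python3 -m crank '[{"gripper":5,"travel":[0,0.3,35],"twist":[0,0,0]},{"gripper":5,"travel":[0,0,30],"twist":[0,0,0]},{"gripper":5,"travel":[0,0,15],"twist":[0,0,0]},{"gripper":5,"travel":[0,0,6],"twist":[0,0,0]},{"gripper":5,"travel":[0,0,3],"twist":[0,0,0]},{"gripper":5,"travel":[0,0,0],"twist":[0,0,0]},{"gripper":5,"travel":[0,0,0],"twist":[0,0,0]}]'; python3 -m crank '[{"gripper":45,"travel":[0,0,0],"twist":[0,0,0]},{"gripper":45,"travel":[0,0,0],"twist":[0,0,0]},{"gripper":45,"travel":[0,0,0],"twist":[0,0,0]},{"gripper":45,"travel":[0,0,-35],"twist":[0,0,0]},{"gripper":45,"travel":[0,0,-45],"twist":[0,0,0]},{"gripper":45,"travel":[0,0,-45],"twist":[0,0,0]},{"gripper":45,"travel":[0,0,0],"twist":[0,0,0]}]'; python3 plan.py 0.4335,0.087,0.17,58 0.4335,0.087,0.064,58
```

```text
time: 5.32
ee_pos: [0.6127, 0.1226, 0.1304]
tcp_rot: [179.9, -0.0, 85.0]
wrist_force: [-0.0, -0.5, -8.4]
opening: 0.0136
grasp_force: 52.0
time: 6.2
ee_pos: [0.6134, 0.1228, 0.2591]
tcp_rot: [179.6, -0.1, 85.0]
wrist_force: [0.3, 0.3, 0.5]
opening: 0.0452
grasp_force: 0.0
t 6.2 p [0.6134 0.1228 0.2591] rot [ 1.7962e+02 -1.1000e-01  8.4960e+01] open 45.2 F [0.3 0.3 0.5]
5 x travel [-16.9, -33.0, 17.7] twist [0.001, -0.001, 0.094]
3 x travel [-0.0, -0.0, 35.3] twist [0.0, 0.0, 0.0]
```

```bash
python3 -m crank '[{"gripper":45,"travel":[-16.9,-33,17.7],"twist":[0,0,0.094]},{"gripper":45,"travel":[-16.9,-33,17.7],"twist":[0,0,0.094]},{"gripper":45,"travel":[-16.9,-33,17.7],"twist":[0,0,0.094]},{"gripper":45,"travel":[-16.9,-33,17.7],"twist":[0,0,0.094]},{"gripper":45,"travel":[-16.9,-33,17.7],"twist":[0,0,0.094]},{"gripper":45,"travel":[0,0,0],"twist":[0,0,0]}]'; python3 plan.py 0.4335,0.087,0.064,58; python3 - <<'E'
from h import *
t=bot.camera("top")[:,:,::-1];s=bot.camera("side")[:,:,::-1]
cv2.imwrite("pics/z4.png",np.hstack([zoom(t,220,120,440,270,2),zoom(s,240,130,410,290,2)[:300]]))
E
```

```text
time: 6.95
ee_pos: [0.4295, 0.0863, 0.1643]
tcp_rot: [-179.9, 0.1, 58.0]
wrist_force: [0.7, 0.3, 0.6]
opening: 0.0449
grasp_force: 0.0
t 6.95 p [0.4295 0.0863 0.1643] rot [-1.799e+02  1.000e-01  5.801e+01] open 44.9 F [0.7 0.3 0.6]
3 x travel [1.0, 1.0, 33.4] twist [-0.001, 0.001, 0.0]
```

View pics/z4.png

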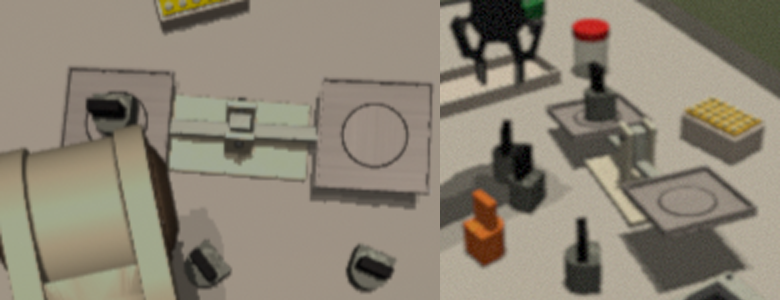

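Weight A stands centred on the left pan, which is going down. B, C and D are in place, so I grasp B.

```bash
python3 -m crank '[{"gripper":45,"travel":[1,1,33.4],"twist":[0,0,0]},{"gripper":45,"travel":[1,1,33.4],"twist":[0,0,0]},{"gripper":45,"travel":[1,1,33.4],"twist":[0,0,0]},{"gripper":45,"travel":[0,0,0],"twist":[0,0,0]},{"gripper":5,"travel":[0,0,0],"twist":[0,0,0]},{"gripper":5,"travel":[0,0,0],"twist":[0,0,0]},{"gripper":5,"travel":[0,0,0],"twist":[0,0,0]},{"gripper":5,"travel":[0,0,0],"twist":[0,0,0]},{"gripper":5,"travel":[0,0,0],"twist":[0,0,0]}]' 50; python3 -m crank '[{"gripper":5,"travel":[0,0,-40],"twist":[0,0,0]},{"gripper":5,"travel":[0,0,-40],"twist":[0,0,0]},{"gripper":5,"travel":[0,0,-40],"twist":[0,0,0]},{"gripper":5,"travel":[0,0,-45],"twist":[0,0,0]},{"gripper":5,"travel":[0,0,0],"twist":[0,0,0]},{"gripper":5,"travel":[0,0,0],"twist":[0,0,0]}]'; python3 plan.py 0.584,-0.196,0.23,85 0.584,-0.196,0.152,85,0.12;  python3 - <<'E'
from h import *
s=bot.camera("side")[:,:,::-1]
cv2.imwrite("pics/z5.png",zoom(s,240,130,410,290,3))
E
```

```text
time: 8.18
ee_pos: [0.4372, 0.0879, 0.0674]
tcp_rot: [179.9, -0.1, 58.0]
wrist_force: [-0.2, 2.0, 6.4]
opening: 0.0129
grasp_force: 52.3
time: 8.93
ee_pos: [0.4359, 0.0874, 0.2294]
tcp_rot: [-179.9, 0.1, 58.0]
wrist_force: [-1.1, 0.3, -6.1]
opening: 0.013
grasp_force: 50.6
t 8.93 p [0.4359 0.0874 0.2294] rot [-1.7992e+02  8.0000e-02  5.8030e+01] open 13.0 F [-1.1  0.3 -6.1]
8 x travel [-27.1, 29.9, -0.1] twist [-0.0, 0.0, -0.059]
2 x travel [-1.2, -0.0, 39.0] twist [0.0, 0.06, 0.0]
```

View pics/z5.png

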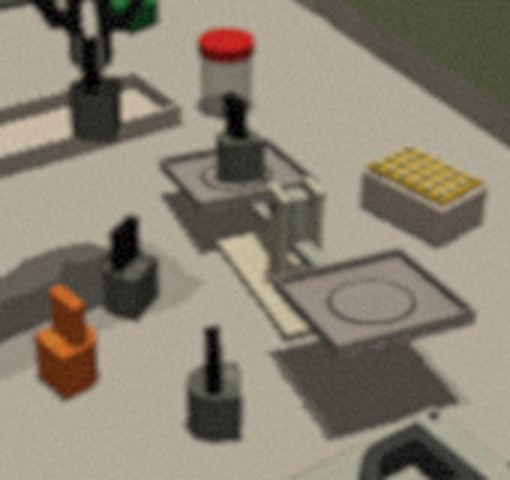

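Left pan with A is fully down, right pan empty and up at crop (370,300). B is held. Sign check: left-down needs tool tilt -0.12.

```bash
python3 -m crank '[{"gripper":5,"travel":[-27.1,29.9,0],"twist":[0,0,-0.059]},{"gripper":5,"travel":[-27.1,29.9,0],"twist":[0,0,-0.059]},{"gripper":5,"travel":[-27.1,29.9,0],"twist":[0,0,-0.059]},{"gripper":5,"travel":[-27.1,29.9,0],"twist":[0,0,-0.059]},{"gripper":5,"travel":[-27.1,29.9,0],"twist":[0,0,-0.059]},{"gripper":5,"travel":[-27.1,29.9,0],"twist":[0,0,-0.059]},{"gripper":5,"travel":[-27.1,29.9,0],"twist":[0,0,-0.059]},{"gripper":5,"travel":[-27.1,29.9,0],"twist":[0,0,-0.059]},{"gripper":5,"travel":[0,0,0],"twist":[0,0,0]},{"gripper":5,"travel":[0,0,0],"twist":[0,0,0]}]'; python3 plan.py 0.5845,-0.191,0.158,85,-0.12
```

```text
time: 10.22
ee_pos: [0.5841, -0.1955, 0.229]
tcp_rot: [-179.8, -0.1, 85.0]
wrist_force: [-0.2, 0.7, -5.6]
opening: 0.0132
grasp_force: 50.9
t 10.22 p [ 0.5841 -0.1955  0.229 ] rot [-1.7982e+02 -5.0000e-02  8.5040e+01] open 13.2 F [-0.2  0.7 -5.6]
2 x travel [3.3, 0.1, 35.5] twist [-0.002, -0.06, 0.0]
```

```bash
python3 -m crank '[{"gripper":5,"travel":[3.3,0,35.5],"twist":[0,-0.06,0]},{"gripper":5,"travel":[3.3,0,35.5],"twist":[0,-0.06,0]},{"gripper":5,"travel":[0,0,4],"twist":[0,0,0]},{"gripper":5,"travel":[0,0,2],"twist":[0,0,0]},{"gripper":5,"travel":[0,0,0],"twist":[0,0,0]},{"gripper":5,"travel":[0,0,0],"twist":[0,0,0]}]'; python3 -m crank '[{"gripper":45,"travel":[0,0,0],"twist":[0,0,0]},{"gripper":45,"travel":[0,0,0],"twist":[0,0,0]},{"gripper":45,"travel":[0,0,0],"twist":[0,0,0]},{"gripper":45,"travel":[0,0,-30],"twist":[0,0,0]},{"gripper":45,"travel":[0,0,-45],"twist":[0,0.06,0]},{"gripper":45,"travel":[0,0,0],"twist":[0,0.06,0]},{"gripper":45,"travel":[0,0,0],"twist":[0,0,0]}]'; python3 plan.py 0.4285,0.0105,0.18,37 ;  python3 - <<'E'
from h import *
s=bot.camera("side")[:,:,::-1]
cv2.imwrite("pics/z6.png",zoom(s,240,130,410,290,3))
E
```

```text
time: 10.98
ee_pos: [0.5856, -0.1925, 0.1551]
tcp_rot: [179.9, 6.9, 85.0]
wrist_force: [0.2, -0.2, -6.1]
opening: 0.0131
grasp_force: 51.0
time: 11.85
ee_pos: [0.586, -0.1839, 0.2285]
tcp_rot: [180.0, 0.0, 85.0]
wrist_force: [-0.8, -0.2, 0.0]
opening: 0.0451
grasp_force: 0.0
t 11.85 p [ 0.586  -0.1839  0.2285] rot [1.7996e+02 3.0000e-02 8.5010e+01] open 45.1 F [-0.8 -0.2  0. ]
6 x travel [18.8, -38.6, 8.1] twist [0.0, 0.0, 0.14]
```

View pics/z6.png

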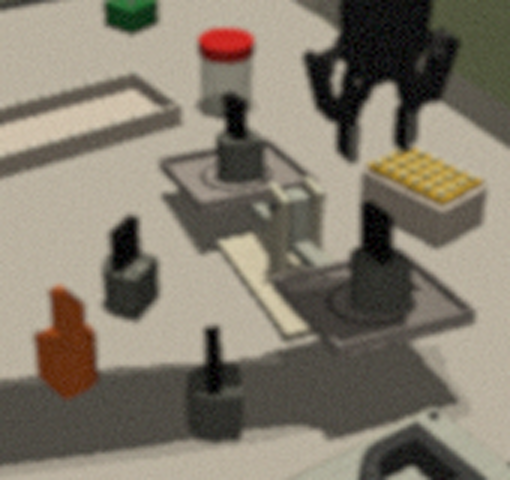

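B stands near the centre of the right pan (crop 380,275). I wait for the beam and check numerically where both blades sit in the side view.

```bash
cat > bl.py <<'E'
from h import *
# blobs of blades in both views with plane positions
def go():
    for n,box in(("side",(240,130,420,290)),("top",(160,140,440,275))):
        im=bot.camera(n);l,st,c=dark(im,38)
        print(n,[tuple(c[i].round(1).tolist())+(int(st[i][4]),) for i in range(1,len(st)) if box[0]<c[i][0]<box[2] and box[1]<c[i][1]<box[3] and 25<st[i][4]<200])
go()
E
python3 bl.py; python3 -m crank '[{"gripper":45,"travel":[0,0,0],"twist":[0,0,0]},{"gripper":45,"travel":[0,0,0],"twist":[0,0,0]},{"gripper":45,"travel":[0,0,0],"twist":[0,0,0]},{"gripper":45,"travel":[0,0,0],"twist":[0,0,0]},{"gripper":45,"travel":[0,0,0],"twist":[0,0,0]},{"gripper":45,"travel":[0,0,0],"twist":[0,0,0]},{"gripper":45,"travel":[0,0,0],"twist":[0,0,0]},{"gripper":45,"travel":[0,0,0],"twist":[0,0,0]},{"gripper":45,"travel":[0,0,0],"twist":[0,0,0]},{"gripper":45,"travel":[0,0,0],"twist":[0,0,0]},{"gripper":45,"travel":[0,0,0],"twist":[0,0,0]},{"gripper":45,"travel":[0,0,0],"twist":[0,0,0]}]'; python3 bl.py;python3 -m crank '[{"gripper":45,"travel":[0,0,0],"twist":[0,0,0]},{"gripper":45,"travel":[0,0,0],"twist":[0,0,0]},{"gripper":45,"travel":[0,0,0],"twist":[0,0,0]},{"gripper":45,"travel":[0,0,0],"twist":[0,0,0]},{"gripper":45,"travel":[0,0,0],"twist":[0,0,0]},{"gripper":45,"travel":[0,0,0],"twist":[0,0,0]},{"gripper":45,"travel":[0,0,0],"twist":[0,0,0]},{"gripper":45,"travel":[0,0,0],"twist":[0,0,0]},{"gripper":45,"travel":[0,0,0],"twist":[0,0,0]},{"gripper":45,"travel":[0,0,0],"twist":[0,0,0]}]'; python3 bl.py;
```

```text
side [(317.9, 168.5, 75), (365.1, 208.5, 174), (281.1, 211.5, 95), (310.8, 252.4, 87), (378.7, 283.5, 151)]
top [(404.4, 159.2, 30), (272.7, 174.1, 151), (283.0, 181.9, 70), (321.4, 252.7, 76)]
time: 13.5
ee_pos: [0.5859, -0.1831, 0.2283]
tcp_rot: [180.0, 0.0, 85.1]
wrist_force: [-0.4, 0.1, 0.4]
opening: 0.0448
grasp_force: 0.0
side [(317.9, 168.6, 74), (365.0, 208.2, 168), (281.1, 211.4, 94), (310.8, 252.4, 92), (378.7, 283.6, 147)]
top [(404.5, 159.0, 32), (272.8, 174.2, 152), (283.0, 181.9, 70), (321.3, 252.8, 76)]
time: 14.85
ee_pos: [0.5859, -0.1831, 0.2282]
tcp_rot: [-180.0, 0.0, 85.1]
wrist_force: [0.2, -0.5, 0.3]
opening: 0.0449
grasp_force: 0.0
side [(317.9, 168.6, 71), (365.1, 208.3, 165), (281.1, 211.4, 94), (310.7, 252.4, 87), (378.6, 283.7, 144)]
top [(404.5, 159.0, 32), (272.8, 174.1, 152), (283.1, 181.9, 71), (321.3, 252.7, 75)]
```

The beam hasn't moved over 3 s with both on, so A is heavier than B. B goes to the tray.

```bash
python3 -m crank '[{"gripper":45,"travel":[0,0,0],"twist":[0,-0.06,0]},{"gripper":45,"travel":[0,0,0],"twist":[0,-0.06,0]},{"gripper":45,"travel":[0,0,0],"twist":[0,0,0]}]'; python3 plan.py 0.5856,-0.1925,0.153,85,-0.12
```

```text
time: 15.32
ee_pos: [0.586, -0.1823, 0.2283]
tcp_rot: [180.0, 6.9, 85.1]
wrist_force: [-0.1, -1.0, -0.2]
opening: 0.045
grasp_force: 0.0
t 15.32 p [ 0.586  -0.1823  0.2283] rot [180.     6.85  85.15] open 45.0 F [-0.1 -1.  -0.2]
2 x travel [-0.6, 0.3, 38.0] twist [0.0, -0.0, 0.001]
```

```bash
python3 -m crank '[{"gripper":45,"travel":[-0.6,0.2,38],"twist":[0,0,0]},{"gripper":45,"travel":[-0.6,0.2,35],"twist":[0,0,0]},{"gripper":45,"travel":[0,0,2],"twist":[0,0,0]},{"gripper":45,"travel":[0,0,0],"twist":[0,0,0]},{"gripper":5,"travel":[0,0,0],"twist":[0,0,0]},{"gripper":5,"travel":[0,0,0],"twist":[0,0,0]},{"gripper":5,"travel":[0,0,0],"twist":[0,0,0]},{"gripper":5,"travel":[0,0,0],"twist":[0,0,0]},{"gripper":5,"travel":[0,0,0],"twist":[0,0,0]}]' 50; python3 -m crank '[{"gripper":5,"travel":[0,0,-30],"twist":[0,0,0]},{"gripper":5,"travel":[0,0,-40],"twist":[0,0.06,0]},{"gripper":5,"travel":[0,0,-40],"twist":[0,0.06,0]},{"gripper":5,"travel":[0,0,-20],"twist":[0,0,0]},{"gripper":5,"travel":[0,0,0],"twist":[0,0,0]},{"gripper":5,"travel":[0,0,0],"twist":[0,0,0]}]'; python3 plan.py 0.567,0.381,0.27,95.5 0.567,0.381,0.0745,95.5
```

```text
time: 16.45
ee_pos: [0.5857, -0.1933, 0.1542]
tcp_rot: [179.9, 6.9, 85.1]
wrist_force: [0.9, -0.5, 2.3]
opening: 0.013
grasp_force: 52.5
time: 17.2
ee_pos: [0.5861, -0.1823, 0.2812]
tcp_rot: [-179.8, -0.0, 85.1]
wrist_force: [-0.1, -0.1, -6.7]
opening: 0.0129
grasp_force: 51.4
t 17.2 p [ 0.5861 -0.1823  0.2812] rot [-1.7983e+02 -3.0000e-02  8.5080e+01] open 12.9 F [-0.1 -0.1 -6.7]
13 x travel [43.4, -1.6, 0.9] twist [-0.0, -0.0, -0.014]
5 x travel [0.0, -0.0, 39.1] twist [0.0, 0.0, 0.0]
```

```bash
python3 -m crank '[{"gripper":5,"travel":[43.4,-1.6,0.9],"twist":[0,0,-0.014]},{"gripper":5,"travel":[43.4,-1.6,0.9],"twist":[0,0,-0.014]},{"gripper":5,"travel":[43.4,-1.6,0.9],"twist":[0,0,-0.014]},{"gripper":5,"travel":[43.4,-1.6,0.9],"twist":[0,0,-0.014]},{"gripper":5,"travel":[43.4,-1.6,0.9],"twist":[0,0,-0.014]},{"gripper":5,"travel":[43.4,-1.6,0.9],"twist":[0,0,-0.014]},{"gripper":5,"travel":[43.4,-1.6,0.9],"twist":[0,0,-0.014]},{"gripper":5,"travel":[43.4,-1.6,0.9],"twist":[0,0,-0.014]},{"gripper":5,"travel":[43.4,-1.6,0.9],"twist":[0,0,-0.014]},{"gripper":5,"travel":[43.4,-1.6,0.9],"twist":[0,0,-0.014]},{"gripper":5,"travel":[43.4,-1.6,0.9],"twist":[0,0,-0.014]},{"gripper":5,"travel":[43.4,-1.6,0.9],"twist":[0,0,-0.014]}]'; python3 -m crank '[{"gripper":5,"travel":[43.4,-1.6,0.9],"twist":[0,0,-0.014]},{"gripper":5,"travel":[0,0,0],"twist":[0,0,0]},{"gripper":5,"travel":[0,0,0],"twist":[0,0,0]}]'; python3 plan.py 0.567,0.381,0.0755,95.5; python3 bl.py
```

```text
time: 18.7
ee_pos: [0.5711, 0.3392, 0.2705]
tcp_rot: [-179.9, 0.1, 94.7]
wrist_force: [0.5, -0.1, -6.2]
opening: 0.0128
grasp_force: 51.1
time: 19.08
ee_pos: [0.5663, 0.3808, 0.27]
tcp_rot: [-179.9, 0.1, 95.5]
wrist_force: [0.1, -0.5, -5.8]
opening: 0.0128
grasp_force: 50.9
t 19.07 p [0.5663 0.3808 0.27  ] rot [-1.7988e+02  9.0000e-02  9.5530e+01] open 12.8 F [ 0.1 -0.5 -5.8]
5 x travel [0.1, 0.2, 38.9] twist [-0.0, 0.0, 0.0]
side [(317.9, 168.5, 74), (281.1, 211.4, 96), (310.6, 251.8, 66), (378.6, 283.5, 163)]
top [(272.4, 174.1, 142), (283.2, 182.0, 61), (321.7, 253.2, 58), (406.1, 253.8, 103)]
```

```bash
python3 -m crank '[{"gripper":5,"travel":[0,0.2,43],"twist":[0,0,0]},{"gripper":5,"travel":[0,0.2,43],"twist":[0,0,0]},{"gripper":5,"travel":[0,0.2,43],"twist":[0,0,0]},{"gripper":5,"travel":[0,0.2,40],"twist":[0,0,0]},{"gripper":5,"travel":[0,0,20],"twist":[0,0,0]},{"gripper":5,"travel":[0,0,6],"twist":[0,0,0]},{"gripper":5,"travel":[0,0,2],"twist":[0,0,0]},{"gripper":5,"travel":[0,0,0],"twist":[0,0,0]},{"gripper":5,"travel":[0,0,0],"twist":[0,0,0]}]'; python3 -m crank '[{"gripper":45,"travel":[0,0,0],"twist":[0,0,0]},{"gripper":45,"travel":[0,0,0],"twist":[0,0,0]},{"gripper":45,"travel":[0,0,0],"twist":[0,0,0]},{"gripper":45,"travel":[0,0,-35],"twist":[0,0,0]},{"gripper":45,"travel":[0,0,-45],"twist":[0,0,0]},{"gripper":45,"travel":[0,0,-45],"twist":[0,0,0]},{"gripper":45,"travel":[0,0,-20],"twist":[0,0,0]},{"gripper":45,"travel":[0,0,0],"twist":[0,0,0]}]'; python3 plan.py 0.4285,0.0105,0.165,37 0.4285,0.0105,0.064,37;python3 bl.py
```

```text
time: 20.3
ee_pos: [0.5681, 0.3809, 0.0765]
tcp_rot: [179.9, -0.0, 95.5]
wrist_force: [-3.0, -4.5, 7.3]
opening: 0.0124
grasp_force: 52.6
time: 21.3
ee_pos: [0.5681, 0.3815, 0.2214]
tcp_rot: [179.8, -0.1, 95.5]
wrist_force: [0.5, -0.4, -1.2]
opening: 0.0451
grasp_force: 0.0
t 21.3 p [0.5681 0.3815 0.2214] rot [ 1.7984e+02 -9.0000e-02  9.5500e+01] open 45.1 F [ 0.5 -0.4 -1.2]
9 x travel [-46.0, -0.1, 6.2] twist [0.0, -0.0, 0.113]
3 x travel [-0.0, -0.0, 33.7] twist [0.0, 0.0, 0.0]
side [(276.2, 154.7, 70), (317.9, 168.6, 76), (281.1, 211.3, 97), (310.6, 251.4, 67), (378.8, 283.6, 162)]
top [(272.5, 174.1, 143), (282.9, 182.4, 62), (321.4, 252.9, 63), (406.1, 253.7, 104)]
```

```bash
python3 -m crank '[{"gripper":45,"travel":[-46,0,6.2],"twist":[0,0,0.113]},{"gripper":45,"travel":[-46,0,6.2],"twist":[0,0,0.113]},{"gripper":45,"travel":[-46,0,6.2],"twist":[0,0,0.113]},{"gripper":45,"travel":[-46,0,6.2],"twist":[0,0,0.113]},{"gripper":45,"travel":[-46,0,6.2],"twist":[0,0,0.113]},{"gripper":45,"travel":[-46,0,6.2],"twist":[0,0,0.113]},{"gripper":45,"travel":[-46,0,6.2],"twist":[0,0,0.113]},{"gripper":45,"travel":[-46,0,6.2],"twist":[0,0,0.113]},{"gripper":45,"travel":[-46,0,6.2],"twist":[0,0,0.113]},{"gripper":45,"travel":[0,0,0],"twist":[0,0,0]}]'; python3 plan.py 0.4285,0.0105,0.064,37;python3 bl.py
```

```text
time: 22.65
ee_pos: [0.4269, 0.0078, 0.1622]
tcp_rot: [-179.9, 0.1, 37.0]
wrist_force: [0.6, 0.4, 0.3]
opening: 0.0449
grasp_force: 0.0
t 22.65 p [0.4269 0.0078 0.1622] rot [-1.7993e+02  1.1000e-01  3.7030e+01] open 44.9 F [0.6 0.4 0.3]
3 x travel [1.0, -0.4, 32.7] twist [-0.0, 0.001, 0.0]
side [(317.9, 168.4, 72), (280.7, 213.0, 124), (310.5, 251.4, 63), (378.8, 283.6, 159)]
top [(272.7, 174.2, 151), (283.1, 181.9, 69), (181.9, 201.8, 86), (169.5, 196.9, 143), (406.4, 253.8, 108)]
```

```bash
python3 -m crank '[{"gripper":45,"travel":[1,-0.4,32.7],"twist":[0,0,0]},{"gripper":45,"travel":[1,-0.4,32.7],"twist":[0,0,0]},{"gripper":45,"travel":[1,-0.4,32.7],"twist":[0,0,0]},{"gripper":45,"travel":[0,0,0],"twist":[0,0,0]},{"gripper":5,"travel":[0,0,0],"twist":[0,0,0]},{"gripper":5,"travel":[0,0,0],"twist":[0,0,0]},{"gripper":5,"travel":[0,0,0],"twist":[0,0,0]},{"gripper":5,"travel":[0,0,0],"twist":[0,0,0]},{"gripper":5,"travel":[0,0,0],"twist":[0,0,0]}]' 50; python3 -m crank '[{"gripper":5,"travel":[0,0,-40],"twist":[0,0,0]},{"gripper":5,"travel":[0,0,-40],"twist":[0,0,0]},{"gripper":5,"travel":[0,0,-40],"twist":[0,0,0]},{"gripper":5,"travel":[0,0,-45],"twist":[0,0,0]},{"gripper":5,"travel":[0,0,0],"twist":[0,0,0]},{"gripper":5,"travel":[0,0,0],"twist":[0,0,0]}]'; python3 plan.py 0.5845,-0.191,0.23,85
```

```text
time: 23.88
ee_pos: [0.432, 0.0121, 0.0673]
tcp_rot: [179.9, -0.2, 37.2]
wrist_force: [0.4, 0.4, 6.9]
opening: 0.0132
grasp_force: 50.0
time: 24.62
ee_pos: [0.4307, 0.012, 0.2299]
tcp_rot: [-180.0, 0.0, 37.2]
wrist_force: [0.6, 0.2, -3.8]
opening: 0.0133
grasp_force: 49.9
t 24.62 p [0.4307 0.012  0.2299] rot [-1.7996e+02  5.0000e-02  3.7230e+01] open 13.3 F [ 0.6  0.2 -3.8]
6 x travel [-14.9, 41.0, -0.0] twist [-0.0, 0.0, -0.139]
```

```bash
python3 -m crank '[{"gripper":5,"travel":[-14.9,41,0],"twist":[0,0,-0.139]},{"gripper":5,"travel":[-14.9,41,0],"twist":[0,0,-0.139]},{"gripper":5,"travel":[-14.9,41,0],"twist":[0,0,-0.139]},{"gripper":5,"travel":[-14.9,41,0],"twist":[0,0,-0.139]},{"gripper":5,"travel":[-14.9,41,0],"twist":[0,0,-0.139]},{"gripper":5,"travel":[-14.9,41,0],"twist":[0,0,-0.139]},{"gripper":5,"travel":[0,0,0],"twist":[0,0,0]},{"gripper":5,"travel":[0,0,0],"twist":[0,0,0]}]'; python3 plan.py 0.5855,-0.192,0.158,85,-0.12
```

```text
time: 25.62
ee_pos: [0.5839, -0.1904, 0.229]
tcp_rot: [-179.8, -0.0, 85.0]
wrist_force: [0.6, 0.5, -3.1]
opening: 0.0132
grasp_force: 51.1
t 25.62 p [ 0.5839 -0.1904  0.229 ] rot [-1.7982e+02 -4.0000e-02  8.4950e+01] open 13.2 F [ 0.6  0.5 -3.1]
2 x travel [0.3, 1.0, 35.5] twist [-0.002, -0.06, -0.0]
```

```bash
python3 -m crank '[{"gripper":5,"travel":[0.3,1,35.5],"twist":[0,-0.06,0]},{"gripper":5,"travel":[0.3,1,35.5],"twist":[0,-0.06,0]},{"gripper":5,"travel":[0,0,4],"twist":[0,0,0]},{"gripper":5,"travel":[0,0,2],"twist":[0,0,0]},{"gripper":5,"travel":[0,0,0],"twist":[0,0,0]},{"gripper":5,"travel":[0,0,0],"twist":[0,0,0]}]'; python3 -m crank '[{"gripper":45,"travel":[0,0,0],"twist":[0,0,0]},{"gripper":45,"travel":[0,0,0],"twist":[0,0,0]},{"gripper":45,"travel":[0,0,0],"twist":[0,0,0]},{"gripper":45,"travel":[0,0,-30],"twist":[0,0,0]},{"gripper":45,"travel":[0,0,-45],"twist":[0,0,0]},{"gripper":45,"travel":[0,0,0],"twist":[0,0,0]},{"gripper":45,"travel":[0,0,0],"twist":[0,0,0]}]'; python3 bl.py; python3 -m crank '[{"gripper":45,"travel":[0,0,0],"twist":[0,0,0]},{"gripper":45,"travel":[0,0,0],"twist":[0,0,0]},{"gripper":45,"travel":[0,0,0],"twist":[0,0,0]},{"gripper":45,"travel":[0,0,0],"twist":[0,0,0]},{"gripper":45,"travel":[0,0,0],"twist":[0,0,0]},{"gripper":45,"travel":[0,0,0],"twist":[0,0,0]},{"gripper":45,"travel":[0,0,0],"twist":[0,0,0]},{"gripper":45,"travel":[0,0,0],"twist":[0,0,0]},{"gripper":45,"travel":[0,0,0],"twist":[0,0,0]},{"gripper":45,"travel":[0,0,0],"twist":[0,0,0]},{"gripper":45,"travel":[0,0,0],"twist":[0,0,0]},{"gripper":45,"travel":[0,0,0],"twist":[0,0,0]}]'; python3 bl.py;python3 plan.py 0.5856,-0.1925,0.153,85,-0.12
```

```text
time: 26.38
ee_pos: [0.5868, -0.1935, 0.1552]
tcp_rot: [179.9, 6.9, 85.0]
wrist_force: [0.3, -0.5, -3.5]
opening: 0.0129
grasp_force: 51.1
time: 27.25
ee_pos: [0.5873, -0.1841, 0.2279]
tcp_rot: [-180.0, 6.9, 85.0]
wrist_force: [1.1, -0.3, -1.1]
opening: 0.045
grasp_force: 0.0
side [(275.9, 153.4, 51), (317.8, 168.6, 72), (365.6, 207.8, 152), (310.6, 250.9, 82), (378.6, 283.5, 150)]
top [(272.8, 174.1, 151), (283.0, 181.9, 70), (181.9, 201.9, 87), (169.5, 196.9, 143)]
time: 28.85
ee_pos: [0.5872, -0.1842, 0.2283]
tcp_rot: [-180.0, 6.9, 85.0]
wrist_force: [0.5, -0.6, -0.1]
opening: 0.0451
grasp_force: 0.0
side [(276.0, 153.5, 51), (317.8, 168.6, 74), (365.4, 207.9, 153), (310.5, 251.1, 81), (378.8, 283.6, 149)]
top [(272.7, 174.2, 149), (283.0, 181.9, 71), (181.9, 202.0, 89), (169.6, 196.9, 144)]
t 28.95 p [ 0.5872 -0.1842  0.2283] rot [-180.      6.88   85.01] open 44.9 F [ 0.5 -0.8  0.4]
2 x travel [0.3, -0.4, 37.9] twist [-0.0, 0.0, 0.0]
```

A is still down, so A is heavier than C. C goes to the tray's middle slot.

```bash
python3 -m crank '[{"gripper":45,"travel":[0.3,-0.4,38],"twist":[0,0,0]},{"gripper":45,"travel":[0.3,0,35],"twist":[0,0,0]},{"gripper":45,"travel":[0,0,2],"twist":[0,0,0]},{"gripper":45,"travel":[0,0,0],"twist":[0,0,0]},{"gripper":5,"travel":[0,0,0],"twist":[0,0,0]},{"gripper":5,"travel":[0,0,0],"twist":[0,0,0]},{"gripper":5,"travel":[0,0,0],"twist":[0,0,0]},{"gripper":5,"travel":[0,0,0],"twist":[0,0,0]},{"gripper":5,"travel":[0,0,0],"twist":[0,0,0]}]' 50; python3 -m crank '[{"gripper":5,"travel":[0,0,-30],"twist":[0,0,0]},{"gripper":5,"travel":[0,0,-40],"twist":[0,0.06,0]},{"gripper":5,"travel":[0,0,-40],"twist":[0,0.06,0]},{"gripper":5,"travel":[0,0,-20],"twist":[0,0,0]},{"gripper":5,"travel":[0,0,0],"twist":[0,0,0]},{"gripper":5,"travel":[0,0,0],"twist":[0,0,0]}]'; python3 plan.py 0.4875,0.3735,0.27,95.5
```

```text
time: 30.08
ee_pos: [0.5866, -0.1925, 0.1543]
tcp_rot: [179.9, 6.9, 85.0]
wrist_force: [3.0, -0.3, 4.7]
opening: 0.013
grasp_force: 52.5
time: 30.82
ee_pos: [0.5867, -0.1816, 0.2811]
tcp_rot: [-179.8, -0.0, 85.0]
wrist_force: [-1.0, 0.1, -3.5]
opening: 0.0129
grasp_force: 51.4
t 30.82 p [ 0.5867 -0.1816  0.2811] rot [-1.7983e+02 -3.0000e-02  8.5020e+01] open 12.9 F [-1.   0.1 -3.5]
13 x travel [42.7, -7.7, 0.9] twist [-0.0, -0.0, -0.014]
```

```bash
python3 -m crank '[{"gripper":5,"travel":[42.7,-7.7,0.9],"twist":[0,0,-0.014]},{"gripper":5,"travel":[42.7,-7.7,0.9],"twist":[0,0,-0.014]},{"gripper":5,"travel":[42.7,-7.7,0.9],"twist":[0,0,-0.014]},{"gripper":5,"travel":[42.7,-7.7,0.9],"twist":[0,0,-0.014]},{"gripper":5,"travel":[42.7,-7.7,0.9],"twist":[0,0,-0.014]},{"gripper":5,"travel":[42.7,-7.7,0.9],"twist":[0,0,-0.014]},{"gripper":5,"travel":[42.7,-7.7,0.9],"twist":[0,0,-0.014]},{"gripper":5,"travel":[42.7,-7.7,0.9],"twist":[0,0,-0.014]},{"gripper":5,"travel":[42.7,-7.7,0.9],"twist":[0,0,-0.014]},{"gripper":5,"travel":[42.7,-7.7,0.9],"twist":[0,0,-0.014]},{"gripper":5,"travel":[42.7,-7.7,0.9],"twist":[0,0,-0.014]},{"gripper":5,"travel":[42.7,-7.7,0.9],"twist":[0,0,-0.014]}]'; python3 -m crank '[{"gripper":5,"travel":[42.7,-7.7,0.9],"twist":[0,0,-0.014]},{"gripper":5,"travel":[0,0,0],"twist":[0,0,0]},{"gripper":5,"travel":[0,0,0],"twist":[0,0,0]}]'; python3 plan.py 0.4875,0.3735,0.0765,95.5
```

```text
time: 32.33
ee_pos: [0.4988, 0.3321, 0.2705]
tcp_rot: [-179.9, 0.1, 94.7]
wrist_force: [0.8, -0.4, -2.1]
opening: 0.013
grasp_force: 51.4
time: 32.7
ee_pos: [0.4883, 0.3726, 0.2701]
tcp_rot: [-179.9, 0.1, 95.5]
wrist_force: [-0.9, -0.7, -3.8]
opening: 0.0127
grasp_force: 51.3
t 32.7 p [0.4883 0.3726 0.2701] rot [-1.799e+02  9.000e-02  9.547e+01] open 12.7 F [-0.9 -0.7 -3.8]
5 x travel [0.2, -0.1, 38.7] twist [-0.0, 0.0, -0.0]
```

```bash
python3 -m crank '[{"gripper":5,"travel":[0,0,43],"twist":[0,0,0]},{"gripper":5,"travel":[0,0,43],"twist":[0,0,0]},{"gripper":5,"travel":[0,0,43],"twist":[0,0,0]},{"gripper":5,"travel":[0,0,40],"twist":[0,0,0]},{"gripper":5,"travel":[0,0,19],"twist":[0,0,0]},{"gripper":5,"travel":[0,0,6],"twist":[0,0,0]},{"gripper":5,"travel":[0,0,1],"twist":[0,0,0]},{"gripper":5,"travel":[0,0,0],"twist":[0,0,0]},{"gripper":5,"travel":[0,0,0],"twist":[0,0,0]}]'; python3 -m crank '[{"gripper":45,"travel":[0,0,0],"twist":[0,0,0]},{"gripper":45,"travel":[0,0,0],"twist":[0,0,0]},{"gripper":45,"travel":[0,0,0],"twist":[0,0,0]},{"gripper":45,"travel":[0,0,-35],"twist":[0,0,0]},{"gripper":45,"travel":[0,0,-45],"twist":[0,0,0]},{"gripper":45,"travel":[0,0,-45],"twist":[0,0,0]},{"gripper":45,"travel":[0,0,-20],"twist":[0,0,0]},{"gripper":45,"travel":[0,0,0],"twist":[0,0,0]}]'; python3 plan.py 0.4245,-0.193,0.17,67;python3 bl.py
```

```text
time: 33.83
ee_pos: [0.4892, 0.3733, 0.0776]
tcp_rot: [179.9, -0.0, 95.4]
wrist_force: [-0.1, 0.1, -3.6]
opening: 0.0133
grasp_force: 51.3
time: 34.83
ee_pos: [0.4893, 0.3733, 0.2232]
tcp_rot: [179.8, -0.1, 95.4]
wrist_force: [0.1, -0.2, 0.2]
opening: 0.0448
grasp_force: 0.0
t 34.83 p [0.4893 0.3733 0.2232] rot [ 1.7985e+02 -1.0000e-01  9.5440e+01] open 44.8 F [ 0.1 -0.2  0.2]
13 x travel [-44.3, 0.9, 4.0] twist [0.0, -0.0, 0.038]
side [(275.8, 153.5, 52), (262.8, 157.3, 62), (317.9, 168.5, 74), (310.6, 251.3, 66), (378.6, 283.6, 157)]
top [(272.6, 174.2, 144), (283.2, 181.8, 61), (182.2, 201.8, 78), (169.6, 196.9, 138), (406.1, 253.7, 104)]
```

```bash
python3 -m crank '[{"gripper":45,"travel":[-44.3,0.9,4],"twist":[0,0,0.038]},{"gripper":45,"travel":[-44.3,0.9,4],"twist":[0,0,0.038]},{"gripper":45,"travel":[-44.3,0.9,4],"twist":[0,0,0.038]},{"gripper":45,"travel":[-44.3,0.9,4],"twist":[0,0,0.038]},{"gripper":45,"travel":[-44.3,0.9,4],"twist":[0,0,0.038]},{"gripper":45,"travel":[-44.3,0.9,4],"twist":[0,0,0.038]},{"gripper":45,"travel":[-44.3,0.9,4],"twist":[0,0,0.038]},{"gripper":45,"travel":[-44.3,0.9,4],"twist":[0,0,0.038]},{"gripper":45,"travel":[-44.3,0.9,4],"twist":[0,0,0.038]},{"gripper":45,"travel":[-44.3,0.9,4],"twist":[0,0,0.038]},{"gripper":45,"travel":[-44.3,0.9,4],"twist":[0,0,0.038]},{"gripper":45,"travel":[-44.3,0.9,4],"twist":[0,0,0.038]}]'; python3 -m crank '[{"gripper":45,"travel":[-44.3,0.9,4],"twist":[0,0,0.038]},{"gripper":45,"travel":[0,0,0],"twist":[0,0,0]},{"gripper":45,"travel":[0,0,0],"twist":[0,0,0]}]'; python3 plan.py 0.4245,-0.193,0.064,67;python3 bl.py
```

```text
time: 36.42
ee_pos: [0.4382, -0.1531, 0.1717]
tcp_rot: [-179.9, 0.0, 69.2]
wrist_force: [0.2, 0.1, -0.8]
opening: 0.0452
grasp_force: 0.0
time: 36.8
ee_pos: [0.4242, -0.1934, 0.1684]
tcp_rot: [-179.9, -0.0, 67.1]
wrist_force: [0.1, 0.1, 0.1]
opening: 0.0449
grasp_force: 0.0
t 36.8 p [ 0.4242 -0.1934  0.1684] rot [-1.7991e+02 -2.0000e-02  6.7120e+01] open 44.9 F [0.1 0.1 0.1]
3 x travel [0.1, 0.1, 34.8] twist [-0.001, -0.0, 0.001]
side [(298.8, 150.4, 38), (321.2, 151.0, 37), (275.9, 153.5, 51), (262.6, 155.9, 42), (310.7, 253.2, 100), (378.5, 283.5, 156)]
top [(272.6, 174.1, 148), (283.0, 181.9, 70), (182.4, 201.3, 78), (169.3, 196.9, 138), (180.4, 221.3, 85), (167.4, 218.0, 129)]
```

```bash
python3 -m crank '[{"gripper":45,"travel":[0,0,34.8],"twist":[0,0,0]},{"gripper":45,"travel":[0,0,34.8],"twist":[0,0,0]},{"gripper":45,"travel":[0,0,34.8],"twist":[0,0,0]},{"gripper":45,"travel":[0,0,0],"twist":[0,0,0]},{"gripper":5,"travel":[0,0,0],"twist":[0,0,0]},{"gripper":5,"travel":[0,0,0],"twist":[0,0,0]},{"gripper":5,"travel":[0,0,0],"twist":[0,0,0]},{"gripper":5,"travel":[0,0,0],"twist":[0,0,0]},{"gripper":5,"travel":[0,0,0],"twist":[0,0,0]}]' 50; python3 -m crank '[{"gripper":5,"travel":[0,0,-40],"twist":[0,0,0]},{"gripper":5,"travel":[0,0,-40],"twist":[0,0,0]},{"gripper":5,"travel":[0,0,-40],"twist":[0,0,0]},{"gripper":5,"travel":[0,0,-45],"twist":[0,0,0]},{"gripper":5,"travel":[0,0,0],"twist":[0,0,0]},{"gripper":5,"travel":[0,0,0],"twist":[0,0,0]}]'; python3 plan.py 0.5845,-0.191,0.23,85
```

```text
time: 38.02
ee_pos: [0.4254, -0.1939, 0.0668]
tcp_rot: [179.9, -0.0, 67.1]
wrist_force: [-1.1, 2.7, 6.6]
opening: 0.0129
grasp_force: 52.1
time: 38.78
ee_pos: [0.4245, -0.1937, 0.2294]
tcp_rot: [-180.0, 0.0, 67.1]
wrist_force: [-0.7, 0.6, -3.2]
opening: 0.0134
grasp_force: 50.9
t 38.77 p [ 0.4245 -0.1937  0.2294] rot [-179.97    0.     67.14] open 13.4 F [-0.7  0.6 -3.2]
4 x travel [11.8, 38.4, -0.2] twist [-0.0, -0.0, -0.078]
```

```bash
python3 -m crank '[{"gripper":5,"travel":[11.8,38.4,0],"twist":[0,0,-0.078]},{"gripper":5,"travel":[11.8,38.4,0],"twist":[0,0,-0.078]},{"gripper":5,"travel":[11.8,38.4,0],"twist":[0,0,-0.078]},{"gripper":5,"travel":[11.8,38.4,0],"twist":[0,0,-0.078]},{"gripper":5,"travel":[0,0,0],"twist":[0,0,0]},{"gripper":5,"travel":[0,0,0],"twist":[0,0,0]},{"gripper":5,"travel":[0.3,0.5,35.5],"twist":[0,-0.06,0]},{"gripper":5,"travel":[0.3,0.5,35.5],"twist":[0,-0.06,0]},{"gripper":5,"travel":[0,0,0],"twist":[0,0,0]},{"gripper":5,"travel":[0,0,0],"twist":[0,0,0]}]'; python3 plan.py 0.5855,-0.192,0.154,85,-0.12
```

```text
time: 40.02
ee_pos: [0.5854, -0.1929, 0.161]
tcp_rot: [179.9, 6.8, 85.0]
wrist_force: [-0.2, -0.7, -2.0]
opening: 0.0129
grasp_force: 51.1
t 40.02 p [ 0.5854 -0.1929  0.161 ] rot [179.9    6.83  84.97] open 12.9 F [-0.2 -0.7 -2. ]
1 x travel [1.8, -0.0, 6.9] twist [0.002, -0.001, -0.0]
```

```bash
python3 -m crank '[{"gripper":5,"travel":[1,0,5],"twist":[0,0,0]},{"gripper":5,"travel":[0,0,2],"twist":[0,0,0]},{"gripper":5,"travel":[0,0,0],"twist":[0,0,0]},{"gripper":5,"travel":[0,0,0],"twist":[0,0,0]}]'; python3 -m crank '[{"gripper":45,"travel":[0,0,0],"twist":[0,0,0]},{"gripper":45,"travel":[0,0,0],"twist":[0,0,0]},{"gripper":45,"travel":[0,0,0],"twist":[0,0,0]},{"gripper":45,"travel":[0,0,-30],"twist":[0,0,0]},{"gripper":45,"travel":[0,0,-45],"twist":[0,0,0]},{"gripper":45,"travel":[0,0,0],"twist":[0,0,0]},{"gripper":45,"travel":[0,0,0],"twist":[0,0,0]}]'; python3 bl.py; python3 -m crank '[{"gripper":45,"travel":[0,0,0],"twist":[0,0,0]},{"gripper":45,"travel":[0,0,0],"twist":[0,0,0]},{"gripper":45,"travel":[0,0,0],"twist":[0,0,0]},{"gripper":45,"travel":[0,0,0],"twist":[0,0,0]},{"gripper":45,"travel":[0,0,0],"twist":[0,0,0]},{"gripper":45,"travel":[0,0,0],"twist":[0,0,0]},{"gripper":45,"travel":[0,0,0],"twist":[0,0,0]},{"gripper":45,"travel":[0,0,0],"twist":[0,0,0]},{"gripper":45,"travel":[0,0,0],"twist":[0,0,0]},{"gripper":45,"travel":[0,0,0],"twist":[0,0,0]},{"gripper":45,"travel":[0,0,0],"twist":[0,0,0]},{"gripper":45,"travel":[0,0,0],"twist":[0,0,0]}]'; python3 bl.py;python3 plan.py 0.5856,-0.1925,0.153,85,-0.12; python3 -c "
from h import *
s=bot.camera('side')[:,:,::-1];cv2.imwrite('pics/z7.png',zoom(s,230,130,410,290,3))"
```

```text
time: 40.52
ee_pos: [0.5856, -0.1926, 0.1522]
tcp_rot: [180.0, 6.9, 85.0]
wrist_force: [-0.0, -0.9, -2.7]
opening: 0.0132
grasp_force: 51.1
time: 41.4
ee_pos: [0.5864, -0.1836, 0.2262]
tcp_rot: [-180.0, 6.9, 85.0]
wrist_force: [0.1, -0.2, -0.4]
opening: 0.0449
grasp_force: 0.0
side [(275.9, 153.5, 51), (262.7, 155.8, 45), (317.8, 168.6, 72), (364.6, 207.9, 160), (378.7, 283.6, 151)]
top [(272.8, 174.1, 152), (283.0, 181.9, 70), (182.3, 201.4, 82), (169.6, 196.9, 144), (180.4, 221.3, 87), (167.4, 218.0, 129)]
time: 43.0
ee_pos: [0.5863, -0.1836, 0.2265]
tcp_rot: [-180.0, 6.9, 85.0]
wrist_force: [0.2, -0.3, 0.5]
opening: 0.045
grasp_force: 0.0
side [(275.9, 153.4, 49), (262.7, 155.8, 45), (317.9, 168.5, 70), (364.5, 207.8, 155), (378.4, 283.4, 149)]
top [(272.8, 174.1, 152), (283.0, 181.9, 70), (182.4, 201.5, 79), (169.5, 196.9, 141), (180.4, 221.3, 87), (167.5, 217.9, 130)]
t 43.1 p [ 0.5863 -0.1836  0.2265] rot [-180.      6.87   85.02] open 44.9 F [-1.   0.3  0.1]
2 x travel [-0.0, 0.0, 37.0] twist [0.0, -0.0, 0.0]
```

View pics/z7.png

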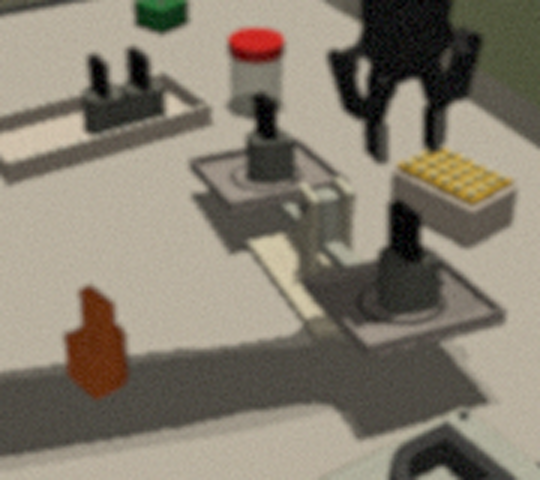

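A is still down against D, so A beats all three and is the heaviest. B and C stand in the tray (crop 98,95 and 140,90). D goes to the tray.

```bash
python3 -m crank '[{"gripper":45,"travel":[0,0,37],"twist":[0,0,0]},{"gripper":45,"travel":[0,0,34],"twist":[0,0,0]},{"gripper":45,"travel":[0,0,2],"twist":[0,0,0]},{"gripper":45,"travel":[0,0,0],"twist":[0,0,0]},{"gripper":5,"travel":[0,0,0],"twist":[0,0,0]},{"gripper":5,"travel":[0,0,0],"twist":[0,0,0]},{"gripper":5,"travel":[0,0,0],"twist":[0,0,0]},{"gripper":5,"travel":[0,0,0],"twist":[0,0,0]},{"gripper":5,"travel":[0,0,0],"twist":[0,0,0]}]' 50; python3 -m crank '[{"gripper":5,"travel":[0,0,-30],"twist":[0,0,0]},{"gripper":5,"travel":[0,0,-40],"twist":[0,0.06,0]},{"gripper":5,"travel":[0,0,-40],"twist":[0,0.06,0]},{"gripper":5,"travel":[0,0,-20],"twist":[0,0,0]},{"gripper":5,"travel":[0,0,0],"twist":[0,0,0]},{"gripper":5,"travel":[0,0,0],"twist":[0,0,0]}]'; python3 plan.py 0.408,0.366,0.27,95.5
```

```text
time: 44.28
ee_pos: [0.586, -0.1924, 0.1553]
tcp_rot: [179.9, 6.9, 85.0]
wrist_force: [-0.7, 0.2, 5.3]
opening: 0.0131
grasp_force: 51.4
time: 45.02
ee_pos: [0.5864, -0.1814, 0.282]
tcp_rot: [-179.9, -0.0, 85.0]
wrist_force: [0.4, -0.1, -2.8]
opening: 0.013
grasp_force: 50.2
t 45.02 p [ 0.5864 -0.1814  0.282 ] rot [-1.799e+02 -2.000e-02  8.503e+01] open 13.0 F [ 0.4 -0.1 -2.8]
13 x travel [42.1, -13.8, 0.9] twist [-0.0, -0.0, -0.014]
```

```bash
python3 -m crank '[{"gripper":5,"travel":[42.1,-13.8,0.9],"twist":[0,0,-0.014]},{"gripper":5,"travel":[42.1,-13.8,0.9],"twist":[0,0,-0.014]},{"gripper":5,"travel":[42.1,-13.8,0.9],"twist":[0,0,-0.014]},{"gripper":5,"travel":[42.1,-13.8,0.9],"twist":[0,0,-0.014]},{"gripper":5,"travel":[42.1,-13.8,0.9],"twist":[0,0,-0.014]},{"gripper":5,"travel":[42.1,-13.8,0.9],"twist":[0,0,-0.014]},{"gripper":5,"travel":[42.1,-13.8,0.9],"twist":[0,0,-0.014]},{"gripper":5,"travel":[42.1,-13.8,0.9],"twist":[0,0,-0.014]},{"gripper":5,"travel":[42.1,-13.8,0.9],"twist":[0,0,-0.014]},{"gripper":5,"travel":[42.1,-13.8,0.9],"twist":[0,0,-0.014]},{"gripper":5,"travel":[42.1,-13.8,0.9],"twist":[0,0,-0.014]},{"gripper":5,"travel":[42.1,-13.8,0.9],"twist":[0,0,-0.014]}]'; python3 -m crank '[{"gripper":5,"travel":[42.1,-13.8,0.9],"twist":[0,0,-0.014]},{"gripper":5,"travel":[0,0,0],"twist":[0,0,0]},{"gripper":5,"travel":[0,0,0],"twist":[0,0,0]}]'; python3 plan.py 0.408,0.366,0.0765,95.5
```

```text
time: 46.52
ee_pos: [0.425, 0.3258, 0.2711]
tcp_rot: [-179.9, 0.1, 94.7]
wrist_force: [0.1, -0.7, -2.5]
opening: 0.0133
grasp_force: 50.4
time: 46.9
ee_pos: [0.4086, 0.3652, 0.2707]
tcp_rot: [-179.9, 0.1, 95.5]
wrist_force: [0.3, -0.2, -3.6]
opening: 0.0129
grasp_force: 50.3
t 46.9 p [0.4086 0.3652 0.2707] rot [-1.7993e+02  8.0000e-02  9.5480e+01] open 12.9 F [ 0.3 -0.2 -3.6]
5 x travel [0.2, -0.1, 38.8] twist [-0.0, 0.0, -0.0]
```

```bash
python3 -m crank '[{"gripper":5,"travel":[0,0,43],"twist":[0,0,0]},{"gripper":5,"travel":[0,0,43],"twist":[0,0,0]},{"gripper":5,"travel":[0,0,43],"twist":[0,0,0]},{"gripper":5,"travel":[0,0,40],"twist":[0,0,0]},{"gripper":5,"travel":[0,0,19],"twist":[0,0,0]},{"gripper":5,"travel":[0,0,6],"twist":[0,0,0]},{"gripper":5,"travel":[0,0,2],"twist":[0,0,0]},{"gripper":5,"travel":[0,0,0],"twist":[0,0,0]},{"gripper":5,"travel":[0,0,0],"twist":[0,0,0]}]'; python3 -m crank '[{"gripper":45,"travel":[0,0,0],"twist":[0,0,0]},{"gripper":45,"travel":[0,0,0],"twist":[0,0,0]},{"gripper":45,"travel":[0,0,0],"twist":[0,0,0]},{"gripper":45,"travel":[0,0,-35],"twist":[0,0,0]},{"gripper":45,"travel":[0,0,-45],"twist":[0,0,0]},{"gripper":45,"travel":[0,0,-45],"twist":[0,0,0]},{"gripper":45,"travel":[0,0,-20],"twist":[0,0,0]},{"gripper":45,"travel":[0,0,0],"twist":[0,0,0]}]'; python3 plan.py 0.613,0.125,0.2,85,-0.12 0.613,0.125,0.113,85,-0.12;python3 bl.py; python3 -c "
from h import *
print(onz('top',(272.8,174.1),.118),tri((272.8,174.1),(317.9,168.5)))"
```

```text
time: 48.02
ee_pos: [0.4094, 0.3659, 0.0768]
tcp_rot: [179.9, -0.1, 95.4]
wrist_force: [-0.1, 0.6, -2.0]
opening: 0.0129
grasp_force: 50.3
time: 49.02
ee_pos: [0.4095, 0.3659, 0.2223]
tcp_rot: [179.9, -0.1, 95.4]
wrist_force: [1.4, 0.0, 0.3]
opening: 0.0451
grasp_force: 0.0
t 49.02 p [0.4095 0.3659 0.2223] rot [ 1.7987e+02 -1.0000e-01  9.5440e+01] open 45.1 F [1.4 0.  0.3]
8 x travel [-30.4, 25.0, 4.3] twist [0.002, -0.015, 0.023]
2 x travel [5.2, -0.0, 43.2] twist [0.0, 0.0, 0.0]
side [(275.9, 153.2, 53), (262.6, 155.8, 45), (317.9, 168.6, 76), (378.6, 283.5, 156)]
top [(272.6, 174.2, 144), (283.1, 182.0, 64), (182.6, 201.2, 71), (169.4, 196.9, 135), (180.3, 221.5, 79), (167.5, 218.0, 128)]
[0.61286649 0.12337963 0.118     ] (array([0.61252264, 0.12376239, 0.11671568]), np.float64(0.0013424606467740382))
```

```bash
python3 -m crank '[{"gripper":45,"travel":[-30.4,25,3],"twist":[0.002,-0.015,0.023]},{"gripper":45,"travel":[-30.4,25,3],"twist":[0.002,-0.015,0.023]},{"gripper":45,"travel":[-30.4,25,3],"twist":[0.002,-0.015,0.023]},{"gripper":45,"travel":[-30.4,25,3],"twist":[0.002,-0.015,0.023]},{"gripper":45,"travel":[-30.4,25,3],"twist":[0.002,-0.015,0.023]},{"gripper":45,"travel":[-30.4,25,3],"twist":[0.002,-0.015,0.023]},{"gripper":45,"travel":[-30.4,25,3],"twist":[0.002,-0.015,0.023]},{"gripper":45,"travel":[-30.4,25,3],"twist":[0.002,-0.015,0.023]},{"gripper":45,"travel":[0,0,0],"twist":[0,0,0]},{"gripper":45,"travel":[0,0,0],"twist":[0,0,0]}]'; python3 plan.py 0.613,0.123,0.112,85,-0.12; python3 bl.py
```

```text
time: 50.38
ee_pos: [0.6116, 0.1249, 0.2076]
tcp_rot: [-179.6, 6.9, 84.9]
wrist_force: [0.0, -0.5, 0.7]
opening: 0.0454
grasp_force: 0.0
t 50.38 p [0.6116 0.1249 0.2076] rot [-179.6     6.94   84.92] open 45.4 F [ 0.  -0.5  0.7]
3 x travel [3.3, 0.7, 31.7] twist [-0.002, 0.0, -0.0]
side [(275.9, 153.4, 52), (262.7, 155.9, 46), (318.0, 169.5, 86), (378.9, 283.7, 155)]
top [(182.4, 201.5, 77), (169.5, 196.9, 140), (180.5, 221.2, 86), (167.4, 218.0, 129), (185.9, 263.3, 69), (172.2, 262.7, 113)]
```

C was nudged about 30 mm toward B in the tray; both still stand there. On with A.

```bash
python3 -m crank '[{"gripper":45,"travel":[3.3,0.7,31.7],"twist":[-0.002,0,0]},{"gripper":45,"travel":[3.3,0.7,31.7],"twist":[-0.002,0,0]},{"gripper":45,"travel":[3.3,0.7,30],"twist":[-0.002,0,0]},{"gripper":45,"travel":[0,0,1],"twist":[0,0,0]},{"gripper":45,"travel":[0,0,0],"twist":[0,0,0]},{"gripper":5,"travel":[0,0,0],"twist":[0,0,0]},{"gripper":5,"travel":[0,0,0],"twist":[0,0,0]},{"gripper":5,"travel":[0,0,0],"twist":[0,0,0]},{"gripper":5,"travel":[0,0,0],"twist":[0,0,0]},{"gripper":5,"travel":[0,0,0],"twist":[0,0,0]}]' 60; python3 -m crank '[{"gripper":5,"travel":[0,0,-30],"twist":[0,0,0]},{"gripper":5,"travel":[0,0,-40],"twist":[0,0.06,0]},{"gripper":5,"travel":[0,0,-40],"twist":[0,0.06,0]},{"gripper":5,"travel":[0,0,-40],"twist":[0,0,0]},{"gripper":5,"travel":[0,0,-30],"twist":[0,0,0]},{"gripper":5,"travel":[0,0,0],"twist":[0,0,0]},{"gripper":5,"travel":[0,0,0],"twist":[0,0,0]}]'; python3 plan.py 0.4915,-0.3975,0.26,97.2
```

```text
time: 51.72
ee_pos: [0.614, 0.1233, 0.1152]
tcp_rot: [179.9, 6.9, 84.9]
wrist_force: [-2.6, 1.0, 5.6]
opening: 0.0128
grasp_force: 62.3
time: 52.6
ee_pos: [0.6145, 0.1339, 0.2909]
tcp_rot: [-179.9, 0.1, 84.9]
wrist_force: [0.3, -1.1, -7.7]
opening: 0.013
grasp_force: 60.3
t 52.6 p [0.6145 0.1339 0.2909] rot [-1.799e+02  1.000e-01  8.491e+01] open 13.0 F [ 0.3 -1.1 -7.7]
13 x travel [-40.9, -9.9, 2.4] twist [-0.0, 0.0, -0.016]
```

```bash
python3 -m crank '[{"gripper":5,"travel":[-40.9,-9.9,2.4],"twist":[0,0,-0.016]},{"gripper":5,"travel":[-40.9,-9.9,2.4],"twist":[0,0,-0.016]},{"gripper":5,"travel":[-40.9,-9.9,2.4],"twist":[0,0,-0.016]},{"gripper":5,"travel":[-40.9,-9.9,2.4],"twist":[0,0,-0.016]},{"gripper":5,"travel":[-40.9,-9.9,2.4],"twist":[0,0,-0.016]},{"gripper":5,"travel":[-40.9,-9.9,2.4],"twist":[0,0,-0.016]},{"gripper":5,"travel":[-40.9,-9.9,2.4],"twist":[0,0,-0.016]},{"gripper":5,"travel":[-40.9,-9.9,2.4],"twist":[0,0,-0.016]},{"gripper":5,"travel":[-40.9,-9.9,2.4],"twist":[0,0,-0.016]},{"gripper":5,"travel":[-40.9,-9.9,2.4],"twist":[0,0,-0.016]},{"gripper":5,"travel":[-40.9,-9.9,2.4],"twist":[0,0,-0.016]},{"gripper":5,"travel":[-40.9,-9.9,2.4],"twist":[0,0,-0.016]}]'; python3 -m crank '[{"gripper":5,"travel":[-40.9,-9.9,2.4],"twist":[0,0,-0.016]},{"gripper":5,"travel":[0,0,0],"twist":[0,0,0]},{"gripper":5,"travel":[0,0,0],"twist":[0,0,0]},{"gripper":5,"travel":[0,0,35],"twist":[0,0,0]},{"gripper":5,"travel":[0,0,35],"twist":[0,0,0]},{"gripper":5,"travel":[0,0,20],"twist":[0,0,0]},{"gripper":5,"travel":[0,0,0],"twist":[0,0,0]},{"gripper":5,"travel":[0,0,0],"twist":[0,0,0]}]'; python3 plan.py 0.4915,-0.3975,0.165,97.2; python3 - <<'E'
from h import *
t=bot.camera("top")[:,:,::-1];s=bot.camera("side")[:,:,::-1]
cv2.imwrite("pics/z8.png",np.hstack([cv2.resize(zoom(t,445,170,535,270,4),(360,400)),zoom(s,320,215,430,315,4)]))
E
```

```text
time: 54.1
ee_pos: [0.4947, -0.357, 0.2624]
tcp_rot: [-179.9, -0.1, 95.9]
wrist_force: [-0.1, 0.1, -8.0]
opening: 0.0131
grasp_force: 60.0
time: 55.1
ee_pos: [0.4905, -0.3974, 0.1736]
tcp_rot: [179.9, 0.1, 96.9]
wrist_force: [-0.9, -0.2, -7.1]
opening: 0.013
grasp_force: 60.0
t 55.1 p [ 0.4905 -0.3974  0.1736] rot [1.799e+02 1.000e-01 9.688e+01] open 13.0 F [-0.9 -0.2 -7.1]
1 x travel [-0.2, 1.0, 8.6] twist [0.002, 0.002, -0.006]
```

View pics/z8.png

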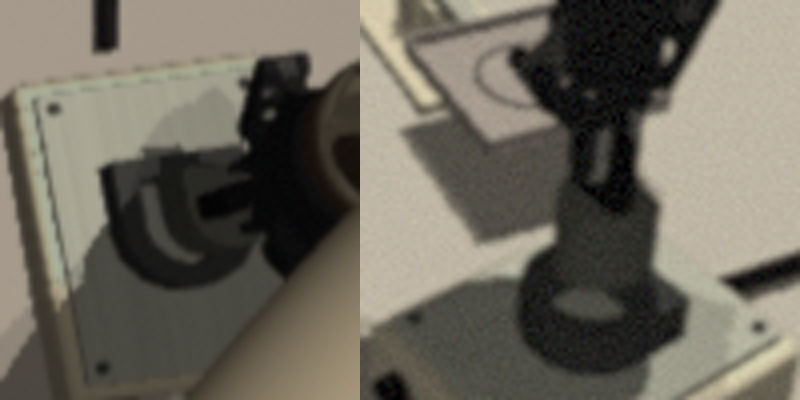

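The weight hovers just above the pocket, right way round: its flat, square side faces the pocket's flat wall (top crop 230,145). I correct by 1 mm and lower in small steps while watching the force.

```bash
python3 -m crank '[{"gripper":5,"travel":[-0.2,1,10],"twist":[0,0,-0.006]},{"gripper":5,"travel":[0,0,6],"twist":[0,0,0]},{"gripper":5,"travel":[0,0,4],"twist":[0,0,0]},{"gripper":5,"travel":[0,0,0],"twist":[0,0,0]},{"gripper":5,"travel":[0,0,0],"twist":[0,0,0]}]'; python3 -m crank '[{"gripper":5,"travel":[0,0,2],"twist":[0,0,0]},{"gripper":5,"travel":[0,0,2],"twist":[0,0,0]},{"gripper":5,"travel":[0,0,0],"twist":[0,0,0]}]';  python3 -m crank '[{"gripper":5,"travel":[0,0,2],"twist":[0,0,0]},{"gripper":5,"travel":[0,0,0],"twist":[0,0,0]},{"gripper":5,"travel":[0,0,0],"twist":[0,0,0]}]'
```

```text
time: 55.82
ee_pos: [0.4911, -0.398, 0.1527]
tcp_rot: [179.9, 0.1, 97.2]
wrist_force: [0.5, 0.4, -7.6]
opening: 0.0126
grasp_force: 59.9
time: 56.2
ee_pos: [0.491, -0.3979, 0.1482]
tcp_rot: [180.0, 0.0, 97.2]
wrist_force: [-0.6, -0.2, -7.9]
opening: 0.0126
grasp_force: 60.0
time: 56.58
ee_pos: [0.4911, -0.3979, 0.1465]
tcp_rot: [179.9, 0.1, 97.2]
wrist_force: [-0.1, 0.3, -7.9]
opening: 0.013
grasp_force: 60.0
```

No contact force and the underside is already below the rim, so I keep lowering.

```bash
python3 -m crank '[{"gripper":5,"travel":[0,0,4],"twist":[0,0,0]},{"gripper":5,"travel":[0,0,4],"twist":[0,0,0]},{"gripper":5,"travel":[0,0,0],"twist":[0,0,0]}]';  python3 -m crank '[{"gripper":5,"travel":[0,0,4],"twist":[0,0,0]},{"gripper":5,"travel":[0,0,4],"twist":[0,0,0]},{"gripper":5,"travel":[0,0,0],"twist":[0,0,0]},{"gripper":5,"travel":[0,0,0],"twist":[0,0,0]}]'; python3 -m crank '[{"gripper":5,"travel":[0,0,2],"twist":[0,0,0]},{"gripper":5,"travel":[0,0,1],"twist":[0,0,0]},{"gripper":5,"travel":[0,0,0],"twist":[0,0,0]},{"gripper":5,"travel":[0,0,0],"twist":[0,0,0]}]'
```

```text
time: 56.95
ee_pos: [0.4909, -0.3978, 0.1378]
tcp_rot: [180.0, 0.0, 97.2]
wrist_force: [0.5, 0.5, -8.2]
opening: 0.0128
grasp_force: 59.8
time: 57.45
ee_pos: [0.4911, -0.398, 0.1306]
tcp_rot: [179.9, 0.1, 97.2]
wrist_force: [0.1, 0.2, -8.0]
opening: 0.0128
grasp_force: 59.8
time: 57.95
ee_pos: [0.4911, -0.398, 0.1276]
tcp_rot: [179.9, 0.1, 97.2]
wrist_force: [-1.3, 0.9, -7.2]
opening: 0.0129
grasp_force: 60.0
```

Two millimetres off the floor. I touch down, release and back off.

```bash
python3 -m crank '[{"gripper":5,"travel":[0,0,1.5],"twist":[0,0,0]},{"gripper":5,"travel":[0,0,0],"twist":[0,0,0]},{"gripper":5,"travel":[0,0,0],"twist":[0,0,0]}]';  python3 -m crank '[{"gripper":45,"travel":[0,0,0],"twist":[0,0,0]},{"gripper":45,"travel":[0,0,0],"twist":[0,0,0]},{"gripper":45,"travel":[0,0,0],"twist":[0,0,0]},{"gripper":45,"travel":[0,0,-30],"twist":[0,0,0]},{"gripper":45,"travel":[0,0,-45],"twist":[0,0,0]},{"gripper":45,"travel":[0,0,-45],"twist":[0,0,0]},{"gripper":45,"travel":[0,0,-20],"twist":[0,0,0]},{"gripper":45,"travel":[0,0,0],"twist":[0,0,0]}]'; python3 plan.py 0.35,-0.1,0.3,97
```

```text
time: 58.32
ee_pos: [0.4911, -0.398, 0.126]
tcp_rot: [179.9, 0.1, 97.2]
wrist_force: [-0.3, -1.1, -7.9]
opening: 0.013
grasp_force: 60.0
time: 59.32
ee_pos: [0.4915, -0.3983, 0.2679]
tcp_rot: [179.8, 0.2, 97.2]
wrist_force: [1.7, -0.5, -0.3]
opening: 0.045
grasp_force: 0.0
t 59.33 p [ 0.4915 -0.3983  0.2679] rot [179.81   0.2   97.17] open 45.0 F [ 1.7 -0.5 -0.3]
8 x travel [39.2, -12.9, -4.1] twist [0.0, 0.0, 0.0]
```

```bash
python3 -m crank '[{"gripper":45,"travel":[39,-13,-4],"twist":[0,0,0]},{"gripper":45,"travel":[39,-13,-4],"twist":[0,0,0]},{"gripper":45,"travel":[39,-13,-4],"twist":[0,0,0]},{"gripper":45,"travel":[39,-13,-4],"twist":[0,0,0]},{"gripper":45,"travel":[39,-13,-4],"twist":[0,0,0]},{"gripper":45,"travel":[39,-13,-4],"twist":[0,0,0]},{"gripper":45,"travel":[39,-13,-4],"twist":[0,0,0]},{"gripper":45,"travel":[39,-13,-4],"twist":[0,0,0]},{"gripper":45,"travel":[0,0,0],"twist":[0,0,0]},{"gripper":45,"travel":[0,0,0],"twist":[0,0,0]}]'; python3 - <<'E'
from h import *
t=bot.camera("top")[:,:,::-1];s=bot.camera("side")[:,:,::-1]
o=np.hstack([zoom(t,445,180,535,280,4)[:400],zoom(t,130,155,220,295,3)[:400,:270]]);u=np.hstack([zoom(s,350,220,420,320,2)[:200],zoom(s,215,130,325,200,2.8)[:196] if 0 else cv2.resize(s[135:205,215:325],(314,200),interpolation=cv2.INTER_CUBIC)])
u=np.hstack([u,np.zeros((200,630-u.shape[1],3),np.uint8)]);cv2.imwrite("pics/z9.png",np.vstack([o,u]))
E
python3 bl.py
```

```text
time: 60.58
ee_pos: [0.3489, -0.1013, 0.2967]
tcp_rot: [180.0, 0.1, 97.2]
wrist_force: [-0.2, -0.4, -0.1]
opening: 0.0449
grasp_force: 0.0
side [(262.6, 155.7, 44)]
top [(182.4, 201.4, 76), (169.4, 196.9, 139), (180.4, 221.3, 86), (167.4, 218.0, 129), (186.0, 263.2, 67), (172.2, 262.7, 112)]
```

View pics/z9.png

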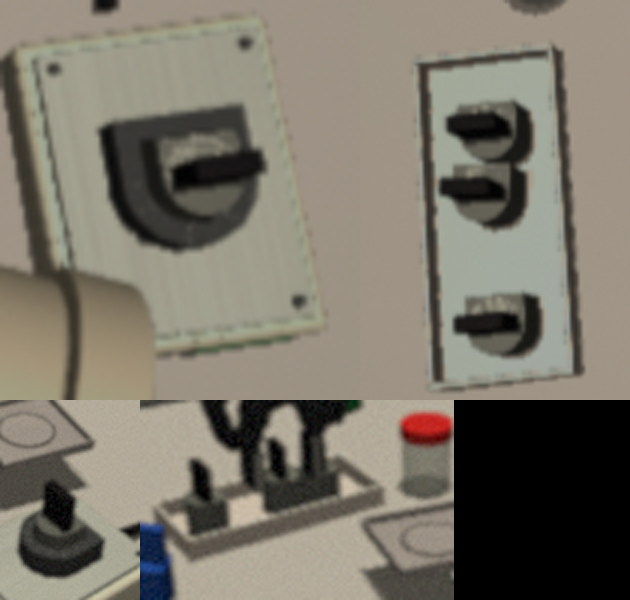

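The weight sits in the D pocket, flat to flat (blade at top px ≈ (499,221), side px ≈ (379.5,271.5)), and the three others stand upright in the tray. I check the seat height once, then hand in.

```bash
python3 - <<'E'
from h import *
p,e=tri((499,221.6),(379.5,272.5));print(p,e,onz("top",(499,221.6),.1285))
ok=abs(p[2]-.1285)<.012;print(ok)
if ok: print(bot.job_done())
E
```

```text
[ 0.4925522  -0.39924752  0.12704995] 0.00121437090908599 [ 0.49292003 -0.39905301  0.1285    ]
True
the job is handed in; nothing more can be done
None
```

I handed the job in: the heaviest weight, which tipped the balance against each of the other three, is fitted in the shaker pocket flat to flat, and those three stand upright in the tray.

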